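# Steady the ear-defender stand and hang up the ear defenders

### The job

The stand for the sample mill's ear defenders rocks on its four screw feet. First turn the knobs until it sits level with all four rubber feet firmly on the worktop and no longer rocks; then hang every pair of ear defenders that is standing about over the stand's rail by the headband, one cup down each side of the rail, free of the worktop. Leave the stand steady and don't disturb the cup and the lid in front of it.

Things in the scene. Friction and masses are not known exactly. Their poses are not given: they have to be found in the camera images.
- stand: loose ear-defender stand, about 2 kg: two flat cross feet along its x at y = +-125 mm (250 x 30 x 12 mm, top 28 mm above the origin), two posts at x = 0, y = +-125 mm, a rail between the post tops. Four screw feet at x = +-105 (+ is back), y = +-125 mm (+ is left). Origin: centre, level with the rubber feet's undersides when all screws are fully up; z up
- rail_mid (a point): top of the rail midway between the posts, 160 mm above the stand's origin; axes as the stand. The rail: bare round steel, 16 mm thick, along y, 250 mm between post centres
- fl_knob (a joint): turn (rad) of the front left screw foot's knob, 0 (fully up) to 12.5; grows as it is turned clockwise seen from above, which drives knob and foot down by 6 mm a turn (0.95 mm a rad). It stays where it is left and takes about 0.05 N m to turn
- fr_knob (a joint): turn (rad) of the front right screw foot's knob, 0 (fully up) to 12.5; grows as it is turned clockwise seen from above, which drives knob and foot down by 6 mm a turn (0.95 mm a rad)
- bl_knob (a joint): turn (rad) of the back left screw foot's knob, 0 (fully up) to 12.5; grows as it is turned clockwise seen from above, which drives knob and foot down by 6 mm a turn (0.95 mm a rad)
- br_knob (a joint): turn (rad) of the back right screw foot's knob, 0 (fully up) to 12.5; grows as it is turned clockwise seen from above, which drives knob and foot down by 6 mm a turn (0.95 mm a rad)
- fl_top (a point): centre of the upper face of the front left foot's black knob: 34 mm across, 24 mm high, axis upright, rigid with its foot. Its underside is 16 mm above the cross foot at 0 rad, 0.95 mm less per rad; a knob higher than the others marks a short foot. Nothing of the stand taller than 40 mm is within 97 mm of a knob's axis
- fr_top (a point): centre of the upper face of the front right foot's black knob: 34 mm across, 24 mm high, axis upright, rigid with its foot. Its underside is 16 mm above the cross foot at 0 rad, 0.95 mm less per rad; a knob higher than the others marks a short foot
- bl_top (a point): centre of the upper face of the back left foot's black knob: 34 mm across, 24 mm high, axis upright, rigid with its foot. Its underside is 16 mm above the cross foot at 0 rad, 0.95 mm less per rad; a knob higher than the others marks a short foot
- br_top (a point): centre of the upper face of the back right foot's black knob: 34 mm across, 24 mm high, axis upright, rigid with its foot. Its underside is 16 mm above the cross foot at 0 rad, 0.95 mm less per rad; a knob higher than the others marks a short foot
- fl_tip (a point): centre of the underside of the front left rubber foot (28 mm across), on the knob's axis; its z is its gap to the worktop
- fr_tip (a point): centre of the underside of the front right rubber foot (28 mm across), on the knob's axis; its z is its gap to the worktop
- bl_tip (a point): centre of the underside of the back left rubber foot (28 mm across), on the knob's axis; its z is its gap to the worktop
- br_tip (a point): centre of the underside of the back right rubber foot (28 mm across), on the knob's axis; its z is its gap to the worktop
- muff_a: grey ear defenders, 180 to 290 g, 138 x 54 x 150 mm, standing on the cups. Origin: centre of the underside. Cups at +-x (each 42 x 54 x 78 mm), 50 mm free between them, open from below up to the crown. Crown: padded block, 46 mm along x, 30 mm across y, 133 to 150 mm above the origin; hold it across y. Absent in some runs
- muff_a_crown (a point): centre of the underside of that pair's crown pad, 133 mm above its origin; lies on the rail when the pair hangs
- muff_b: grey ear defenders, 180 to 290 g, 138 x 54 x 150 mm, standing on the cups. Origin: centre of the underside. Cups at +-x (each 42 x 54 x 78 mm), 50 mm free between them, open from below up to the crown. Crown: padded block, 46 mm along x, 30 mm across y, 133 to 150 mm above the origin; hold it across y. Absent in some runs
- muff_b_crown (a point): centre of the underside of that pair's crown pad, 133 mm above its origin; lies on the rail when the pair hangs
- muff_c: grey ear defenders, 180 to 290 g, 138 x 54 x 150 mm, standing on the cups. Origin: centre of the underside. Cups at +-x (each 42 x 54 x 78 mm), 50 mm free between them, open from below up to the crown. Crown: padded block, 46 mm along x, 30 mm across y, 133 to 150 mm above the origin; hold it across y. Absent in some runs
- muff_c_crown (a point): centre of the underside of that pair's crown pad, 133 mm above its origin; lies on the rail when the pair hangs
- open_cup: clear empty mixing cup, 58 mm across, 62 mm high, a bystander in front; origin: centre of its underside
- cup_lid: red screw lid, 58 mm across, 12 mm high, lying in front, a bystander

How it is judged (in metres and radians):
On the way, in this order (a step that is already met when the one before it is completed fails the run):
1. the stand sits level on all four feet and is let go (height (world z) of each of fl_tip, fr_tip, bl_tip, br_tip below 0.001 m and angle between stand's own z axis and vertical below 0.006 rad and linear speed of stand below 0.01 m/s and contact force between the fingers and stand below 0.3 N), for 0.5 s.
2. every pair of ear defenders hangs over the rail (z of muff_a_crown in the frame of rail_mid between -0.005 and 0.008 m and x of muff_a_crown in the frame of rail_mid between -0.024 and 0.024 m and y of muff_a_crown in the frame of rail_mid between -0.115 and 0.115 m and angle between each of muff_a, muff_b, muff_c's own z axis and vertical below 0.35 rad and contact force between each of muff_a, muff_b, muff_c and stand above 0.5 N and contact force between each of muff_a, muff_b, muff_c and the fingers below 0.2 N and linear speed of each of muff_a, muff_b, muff_c below 0.03 m/s and z of muff_b_crown in the frame of rail_mid between -0.005 and 0.008 m and x of muff_b_crown in the frame of rail_mid between -0.024 and 0.024 m and y of muff_b_crown in the frame of rail_mid between -0.115 and 0.115 m and z of muff_c_crown in the frame of rail_mid between -0.005 and 0.008 m and x of muff_c_crown in the frame of rail_mid between -0.024 and 0.024 m and y of muff_c_crown in the frame of rail_mid between -0.115 and 0.115 m), for 0.3 s.
At the end, for the whole second after the job is handed in: stand tilted under 0.006 rad, each rubber foot within 1 mm of the worktop; every pair present hangs at rest, let go, crown pad on the rail (height within 8 mm, 24 mm across the rail, 115 mm along it from its middle), tilted under 0.35 rad (all of step 1 and all of step 2); the robot touches nothing.
It fails at once if the stand is tipped (angle between stand's own z axis and vertical above 0.2 rad).
It fails at once if the cup is knocked away (distance of open_cup from where it was at the start of the episode above 0.05 m).
It fails at once if the lid is knocked away (distance of cup_lid from where it was at the start of the episode above 0.05 m).
Of muff_a, muff_b, muff_c only 2 to 3 are there at a start; the rules pass over those that are not, and their reading is None.
At some moment in a run one of stand, muff_a, muff_b, muff_c may be knocked a few centimetres aside while the robot is not near it.
It also fails if it takes over 210 s, if anything falls off the work surface, if the arm or the gripper's body presses on something with over 40 N, if the wrist force passes 120 N, or if a joint passes its speed limit or range.

### The arm

A 6-joint arm with a two-finger parallel gripper is mounted at the origin on a cart in front of the work surface, level with it; the furniture and walls round the work are solid. World frame = base frame: x ahead of the robot, y to its left, z up, the work surface at z = 0. Lengths are in m, angles in degrees, forces in N, time in s.
With the tool pointing down it reaches from about 0.4 to 0.825 m from the base axis. Payload 7 kg.
Tool frame: the origin (TCP) lies midway between the tips of the shut fingers; the grasp point (between the pads) lies 19 mm behind it; z points along the fingers, y is the line along which they close (so a half turn about z gives the same grasp; the last joint's range is limited). The gripper opens to 88 mm and grips with 3 to 60 N. Pads are 19 mm wide; open, the fingers measure 130 mm over their backs; the gripper's body (78 mm by 193 mm) begins 47 mm behind the grasp point.
Start: joints at [83.027, 20.546, 0.682, 0, -70.136, -16.507], TCP at [0.269, 0.619, 0.195] pointing down, gripper open.
Joint ranges: [-176.03, 176.03], [-82.01, 121.73], [-58.28, 71.71], [-173.87, 95.51], [-174.79, -0.11], [-173.66, 173.66]. Speed limits (degrees/s): [136.94, 136.94, 172.46, 180, 180, 180].

### API

Orientations are given as [roll, pitch, yaw] about the fixed x, y, z axes, in that order (R = Rz(yaw) Ry(pitch) Rx(roll)).
In Python, from plant import r gives the robot as it stands. The module is installed in compiled form; this text tells all that it offers.
- The arm moves only by the tool play_rows, never from a script. Its argument "rows" is a list of rows, each an object with "slide": the shift along the tool's x, y, z as a fraction of full scale, a list of three; "delta_rot": the turn, a rotation vector about the tool's x, y, z as a fraction of full scale, a list of three; "fingers": the opening, from -1 (shut) to 1 (fully open). In form: [{"slide": [x, y, z], "delta_rot": [rx, ry, rz], "fingers": fingers}, ...]. A call has 1 to 8 rows; each row shifts and turns the commanded pose from where the row before left it, along the tool's axes as they then stand; what a row does not reach is not made up. Full scale, the value 1, is 0.15 m for a shift and 0.08 rad for a turn. A row lasts 1/8 s, in which the tool goes at most 62.5 mm and 10.7 degrees, less where a joint would pass 70% of its speed; a pose out of reach is approached as far as the arm can. A call with a number of a shift or a turn outside -1 to 1 is refused whole. A call with a gripper value outside its range is refused whole. The fingers move at their own pace and stop on an object; "squeeze" is the grip in N (left out, the last holds). Time passes only in rows, so rows that do not move let the fingers close. It gives the time, the measured TCP pose, the force, the opening and the grip force at its end, in the units of the state.
- r.get_state(): the state, without advancing time (a new reading comes with each control period).
- r.capture(name): name is "side" or "top"; returns a dict with "image" (480x640x3 uint8, blue, green, red), "fx", "fy", "cx", "cy" (pixels), "R" (3x3) and "t" (3): a world point X has camera coordinates R X + t. Camera axes: x right, y down, z forward; pixel columns grow to the right and rows downward; lengths in m; the calibration is good to about 2 mm. A picture is of the moment at which its call begins. There is no depth.
- r.close_job(): hands the job in; it is judged then, once.
The state is a dict: "time_s": time; "joints": joint angles; "qd": joint speeds; "joint_torque": joint torques, N m; "tcp_pos": TCP position; "eef_rot": TCP orientation; "contact_force": force on the tool from outside, world axes, zero at the start; "moment": the same for the moment, N m; "gripper_width": finger opening in m; "gripper_force": force on a finger pad.
Only numpy, scipy, OpenCV 4.12 (cv2) and the standard library are available. Lean on these libraries where they do the work, as an engineer would, in place of code of your own. Each camera call takes 0.05 s, during which the arm holds its last target. There are 200 camera calls.

## Working session

There is one attempt and no reset: what is moved stays moved. The work goes in short steps, Python scripts to look and compute and a tool call to move; the robot and the scene stay as the last step left them, time stands still between calls to the robot, and variables do not carry over. Pictures are saved under pics/ and viewed, at most 14 in all, crops included, and the job is handed in when it is done.

Besides the shell and the picture viewer there is one more tool, called after "Emit:" as name(argument=value, ...), one argument or row to a line, values as JSON. play_rows: Moves the arm, as the interface text tells. Shift numbers are shares of 0.15 m and turn numbers shares of 0.08 rad, none past 1 either way. Its arguments: {"type":"object","properties":{"rows":{"type":"array"},"squeeze":{"type":"number"}},"required":["rows"]}

```bash
mkdir -p pics; python3 - <<'E'
from plant import r
import cv2
for n in("side","top"):
    c=r.capture(n); cv2.imwrite(f"pics/{n}0.png",c["image"]); print(n,c["fx"],c["fy"],c["cx"],c["cy"],c["R"],c["t"])
s=r.get_state(); print(s)
E
```

```text
side 543.7944722621045 543.7944722621045 331.62469013516466 238.8650913026791 [[-9.83659216e-01  1.80038165e-01  8.97441280e-04]
 [ 1.05801612e-01  5.82078062e-01 -8.06220285e-01]
 [-1.45672802e-01 -7.92951063e-01 -5.91614778e-01]] [0.52621759 0.06185094 1.19585832]
top 595.3340049720329 595.3340049720329 316.9522704753017 234.72958333134116 [[-0.01027439 -0.99987852 -0.01172096]
 [-0.99559868  0.01132098 -0.0930328 ]
 [ 0.09315419  0.01071352 -0.99559405]] [0.02238164 0.55123729 1.16428452]
{'time_s': 0.1, 'joints': array([ 8.30258543e+01,  2.05876089e+01,  6.40672146e-01, -1.75965928e-02,
       -7.01367821e+01, -1.65083858e+01]), 'qd': array([-0.10404229, -0.11381411,  0.02488072,  0.06954345,  0.00406656,
       -0.02681179]), 'joint_torque': array([-1.66910104e-03, -5.84165990e+01,  2.93750006e+01,  7.01557517e+00,
        1.01267447e-02, -5.17120043e-05]), 'tcp_pos': array([0.26878876, 0.61865694, 0.19452625]), 'eef_rot': array([ 1.79915031e+02, -7.93030345e-03, -2.34885166e+01]), 'contact_force': array([ 1.11971334, -0.93645451,  0.32242091]), 'moment': array([0.00355428, 0.0338874 , 0.01677053]), 'gripper_force': 0.0, 'gripper_width': 0.08756826170995209}
```

View pics/side0.png

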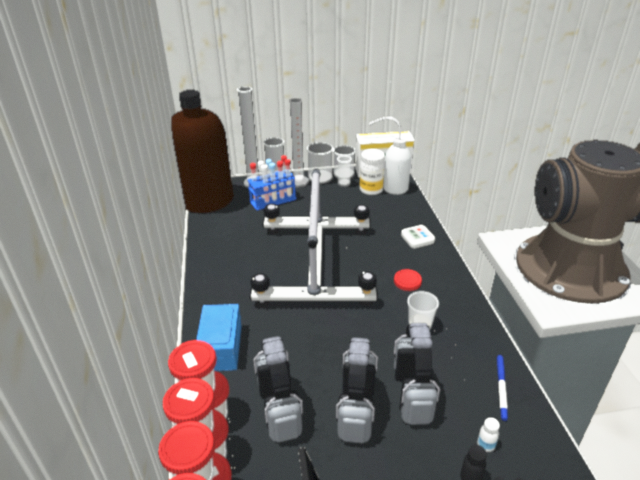

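View pics/top0.png

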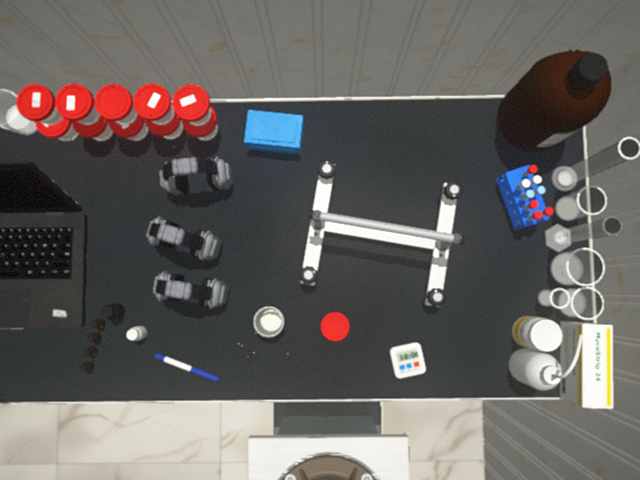

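The top view has image up = +x and image left = +y. The stand is at about (380,230), the three muffs are at (195,175), (183,238) and (190,290), the cup is at (268,322) and the lid at (335,327). Next I'll zoom in on the knobs.

```bash
python3 - <<'E'
import cv2,numpy as np
s=cv2.imread("pics/side0.png");t=cv2.imread("pics/top0.png")
z=lambda im,u,v,h=24,w=32:cv2.resize(im[v-h:v+h,u-w:u+w],None,fx=6,fy=6,interpolation=cv2.INTER_CUBIC)
a=[z(s,*p) for p in((260,284),(367,284),(272,214),(362,215))]
cv2.imwrite("pics/k.png",np.vstack([np.hstack(a[:2]),np.hstack(a[2:])]))
a=[z(t,*p) for p in((327,168),(452,190),(309,275),(436,297))]
cv2.imwrite("pics/kt.png",np.vstack([np.hstack(a[:2]),np.hstack(a[2:])]))
cv2.imwrite("pics/m.png",cv2.resize(t[140:350,130:300],None,fx=2.8,fy=2.8,interpolation=cv2.INTER_CUBIC))
E
```

```text
(no output)
```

View pics/k.png

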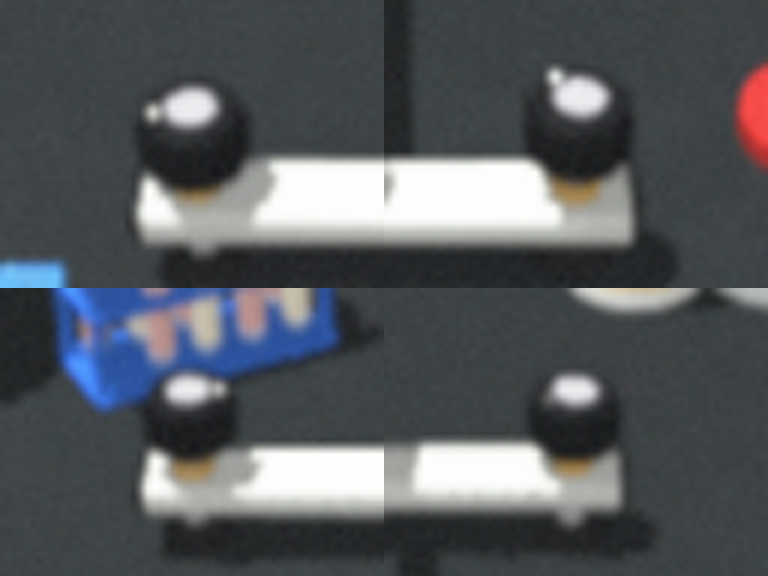

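View pics/kt.png

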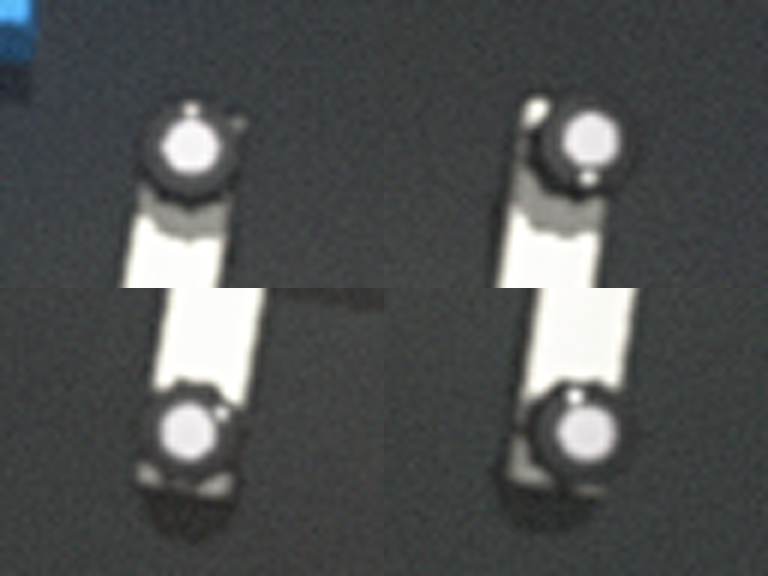

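View pics/m.png

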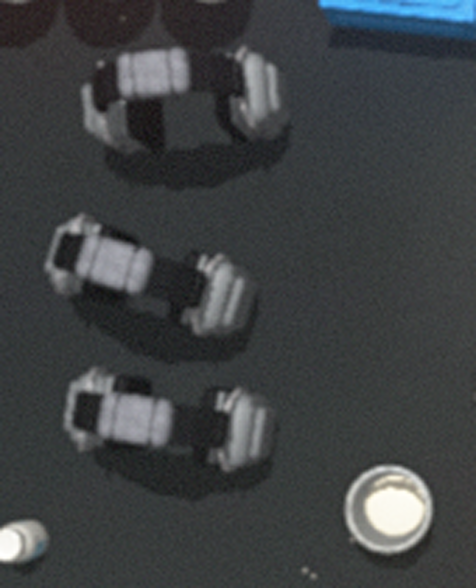

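FL (right end of the near cross foot) shows more brass stud and no rubber foot below it, so it looks short. I'll triangulate the discs and the marker dots.

```bash
cat > h.py <<'E'
import cv2,numpy as np
from plant import r
K=lambda c:np.array([[c["fx"],0,c["cx"]],[0,c["fy"],c["cy"]],[0,0,1]])
def P(c): return K(c)@np.hstack([np.array(c["R"]),np.array(c["t"]).reshape(3,1)])
def proj(c,X): q=P(c)@np.append(X,1); return q[:2]/q[2]
def tri(cs,ct,a,b):
    X=cv2.triangulatePoints(P(cs),P(ct),np.array(a,float).reshape(2,1),np.array(b,float).reshape(2,1))[:,0]; return X[:3]/X[3]
def ray(c,uv,z):
    p=np.linalg.inv(P(c)[:,[0,1,3]]+np.outer(np.zeros(3),[0,0,0])+np.outer(P(c)[:,2]*z,[0,0,1]))@np.append(uv,1); return p[:2]/p[2]
def disc(im,uv,rad=9,th=150):
    # white disc on dark knob: intensity-weighted centroid of bright blob nearest uv
    u,v=map(int,uv); g=im[v-rad:v+rad+1,u-rad:u+rad+1].astype(float).mean(2)
    n,l,s,c=cv2.connectedComponentsWithStats((g>th).astype('uint8'),connectivity=4)
    d=[np.hypot(*(c[i]-rad))if s[i,4]>5 else 99 for i in range(1,n)]; i=1+int(np.argmin(d))
    m=cv2.dilate((l==i).astype('uint8'),np.ones((2,2)))*np.clip(g-70,0,None)
    m=(l==i)*(g-70)
    yy,xx=np.mgrid[:m.shape[0],:m.shape[1]]; return np.array([u-rad+(m*xx).sum()/m.sum(),v-rad+(m*yy).sum()/m.sum()]),s[i,4]
E
python3 - <<'E'
from h import *
cs,ct=r.capture("side"),r.capture("top")
S=dict(bl=(260,278),fl=(367,277),bl_=0) 
S=dict(bl=(260,278),fl=(368,276),br=(271,207),fr=(362,207));T=dict(bl=(326.5,168),br=(454,189),fl=(308.5,275),fr=(437.5,297))
X={}
for k in S:
    a,na=disc(cs["image"],S[k]);b,nb=disc(ct["image"],T[k]); X[k]=tri(cs,ct,a,b); print(k,a,na,b,nb,X[k].round(4),(proj(ct,X[k])-b).round(2))
c=sum(X.values())/4; print(c)
print([np.linalg.norm(X[a]-X[b]).round(4) for a,b in(("bl","br"),("fl","fr"),("bl","fl"),("br","fr"))])
for a,b in(("br","bl"),("fr","fl"),("fl","bl"),("fr","br")):print(a,b,np.degrees(np.arctan2(*(X[b]-X[a])[1::-1])))
# muff crown centers at z=.15 from top
for p in((155,73),(115,263),(136,418)): 
    uv=np.array(p)/2.8+[130,140]; print(uv,ray(ct,uv,.15))
print(ray(ct,(268,322),.05),ray(ct,(335,327),.01))
E
```

```text
bl [258.90341272 277.49558792] 46 [326.29910529 167.71025656] 74 [ 0.6782 -0.0036  0.0698] [ 0.01 -0.06]
fl [366.8319603  275.34516129] 49 [308.18852536 274.22021187] 74 [0.4715 0.0333 0.0748] [ 0.01 -0.02]
br [271.23719182 206.49821281] 28 [453.94061482 189.22057353] 73 [ 0.6319 -0.2491  0.0728] [-0.03  0.16]
fr [361.35861679 207.51531141] 27 [437.09028854 296.16392415] 72 [ 0.4269 -0.2111  0.0704] [-0.06  0.24]
[ 0.55212729 -0.10761625  0.07194348]
[np.float64(0.2498), np.float64(0.2485), np.float64(0.2099), np.float64(0.2084)]
br bl 79.3245926851007
fr fl 79.66042729838722
fl bl -10.140100421869024
fr br -10.505858524888477
[185.35714286 166.07142857] [0.66761417 0.25248753]
[171.07142857 233.92857143] [0.54425058 0.27691818]
[178.57142857 289.28571429] [0.44514432 0.26228995]
[0.38078324 0.11255471] [ 0.36754006 -0.01754001]
```

All four gaps and dots agree on one reading. FL is about 5 mm short and BR about 3 mm short against BL and FR, and the stand rocks on the BL-FR diagonal. From the dots, FL needs about 295° clockwise and BR about 170°. I'll write a small planner first.

```bash
cat >> h.py <<'E'
def pose():
    s=r.get_state(); return np.array(s["tcp_pos"]),s["eef_rot"],s
def plan(x,y,z,yaw,n=None,start=None):
    """equal rows: world displacement split evenly, yaw split evenly; prints tool-frame slides"""
    p,e,s=pose(); 
    if start is not None: p=np.array(start[:3]); e=[180,0,start[3]]
    d=np.array([x,y,z])-p; dy=(yaw-e[2]+180)%360-180
    n=n or int(max(np.ceil(np.linalg.norm(d)/.05),np.ceil(abs(dy)/4.58)))
    print(f"n={n} rot z={-np.radians(dy)/n/.08:.3f} dyaw={dy:.1f}")
    for i in range(n):
        a=np.radians(e[2]+dy*i/n); c,q=np.cos(a),np.sin(a); v=d/n/.15
        print([round(float(c*v[0]+q*v[1]),3),round(float(q*v[0]-c*v[1]),3),round(float(-v[2]),3)])
E
python3 -c "
from h import *
plan(.4715,.033,.16,28)
print(pose())"
```

```text
n=13 rot z=-0.864 dyaw=51.5
[0.215, 0.234, 0.018]
[0.198, 0.248, 0.018]
[0.181, 0.262, 0.018]
[0.162, 0.273, 0.018]
[0.143, 0.284, 0.018]
[0.123, 0.293, 0.018]
[0.102, 0.301, 0.018]
[0.081, 0.307, 0.018]
[0.06, 0.312, 0.018]
[0.038, 0.316, 0.018]
[0.016, 0.317, 0.018]
[-0.006, 0.318, 0.018]
[-0.027, 0.317, 0.018]
(array([0.26886739, 0.61879199, 0.19477771]), array([ 1.79941854e+02, -7.34212037e-03, -2.34847780e+01]), {'time_s': 0.2, 'joints': array([ 8.30248646e+01,  2.05760342e+01,  6.53463756e-01, -1.00842717e-02,
       -7.01352648e+01, -1.65062149e+01]), 'qd': array([ 0.08138049, -0.06482527,  0.17875227, -0.00190279,  0.0750785 ,
       -0.04188797]), 'joint_torque': array([ 4.43572499e-04, -5.82554162e+01,  2.92983806e+01,  6.99270934e+00,
        8.20398855e-03, -1.33116873e-04]), 'tcp_pos': array([0.26886739, 0.61879199, 0.19477771]), 'eef_rot': array([ 1.79941854e+02, -7.34212037e-03, -2.34847780e+01]), 'contact_force': array([-0.01433339,  0.22957433,  0.33910976]), 'moment': array([ 0.02793265,  0.03247034, -0.01474199]), 'gripper_force': 0.0, 'gripper_width': 0.08785474020629709})
```

Emit:
play_rows(
  rows=[
    {"slide": [0.215,0.234,0],"delta_rot": [0,0,-0.864],"fingers": 1},
    {"slide": [0.198,0.248,0],"delta_rot": [0,0,-0.864],"fingers": 1},
    {"slide": [0.181,0.262,0],"delta_rot": [0,0,-0.864],"fingers": 1},
    {"slide": [0.162,0.273,0],"delta_rot": [0,0,-0.864],"fingers": 1},
    {"slide": [0.143,0.284,0],"delta_rot": [0,0,-0.864],"fingers": 1},
    {"slide": [0.123,0.293,0],"delta_rot": [0,0,-0.864],"fingers": 1},
    {"slide": [0.102,0.301,0],"delta_rot": [0,0,-0.864],"fingers": 1},
    {"slide": [0.081,0.307,0],"delta_rot": [0,0,-0.864],"fingers": 1},
  ],
)

```text
time_s: 1.2
tcp_pos: [0.3937, 0.2572, 0.1955]
eef_rot: [-180.0, -0.0, 8.4]
contact_force: [1.9, 0.0, 0.0]
gripper_width: 0.0876
gripper_force: 0.0
```

Emit:
play_rows(
  rows=[
    {"slide": [0.06,0.312,0],"delta_rot": [0,0,-0.864],"fingers": 0.3},
    {"slide": [0.038,0.316,0],"delta_rot": [0,0,-0.864],"fingers": 0.3},
    {"slide": [0.016,0.317,0.018],"delta_rot": [0,0,-0.864],"fingers": 0.3},
    {"slide": [-0.006,0.318,0.018],"delta_rot": [0,0,-0.864],"fingers": 0.3},
    {"slide": [-0.027,0.317,0.018],"delta_rot": [0,0,-0.864],"fingers": 0.3},
    {"slide": [0,0,0.1],"delta_rot": [0,0,0],"fingers": 0.3},
    {"slide": [0,0,0],"delta_rot": [0,0,0],"fingers": 0.3},
  ],
)

```text
time_s: 2.08
tcp_pos: [0.4704, 0.0328, 0.1711]
eef_rot: [-180.0, 0.1, 27.9]
contact_force: [-0.1, -0.4, -0.6]
gripper_width: 0.0571
gripper_force: 0.0
```

```bash
python3 -c "
from h import *
p,e,s=pose();print(p,e,s['joints'],s['gripper_width'])
plan(.4715,.033,.05,28,4)"
```

```text
[0.47036863 0.03284662 0.17105129] [-1.79973244e+02  1.42110861e-01  2.78975936e+01] [ 2.79713643e+01  2.24603468e+00 -2.60216127e+01 -3.05460614e-02
 -6.18744323e+01  8.99406291e+01] 0.05709146897570328
n=4 rot z=-0.006 dyaw=0.1
[0.002, 0.001, 0.202]
[0.002, 0.001, 0.202]
[0.002, 0.001, 0.202]
[0.002, 0.001, 0.202]
```

Emit:
play_rows(
  rows=[
    {"slide": [0.003,0.003,0.2],"delta_rot": [0,0,0],"fingers": 0.3},
    {"slide": [0.002,0,0.2],"delta_rot": [0,0,0],"fingers": 0.3},
    {"slide": [0.002,0,0.2],"delta_rot": [0,0,0],"fingers": 0.3},
    {"slide": [0,0,0.2],"delta_rot": [0,0,0],"fingers": 0.3},
    {"slide": [0,0,0],"delta_rot": [0,0,0],"fingers": -1},
    {"slide": [0,0,0],"delta_rot": [0,0,0],"fingers": -1},
    {"slide": [0,0,0],"delta_rot": [0,0,0],"fingers": -1},
    {"slide": [0,0,0],"delta_rot": [0,0,0],"fingers": -1},
  ],
  squeeze=10,
)

```text
time_s: 3.08
tcp_pos: [0.4731, 0.0338, 0.0532]
eef_rot: [180.0, -0.1, 28.0]
contact_force: [-0.6, 0.0, -0.4]
gripper_width: 0.0222
gripper_force: 0.0
```

```bash
python3 - <<'E'
from h import *
c=r.capture("side");d=r.capture("top")
f=lambda im,u,v:cv2.resize(im[v-65:v+65,u-65:u+65],(400,400),interpolation=cv2.INTER_CUBIC)
cv2.imwrite("pics/g1.png",np.hstack([f(c["image"],350,270),f(d["image"],308,265)]))
E
```

```text
(no output)
```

View pics/g1.png

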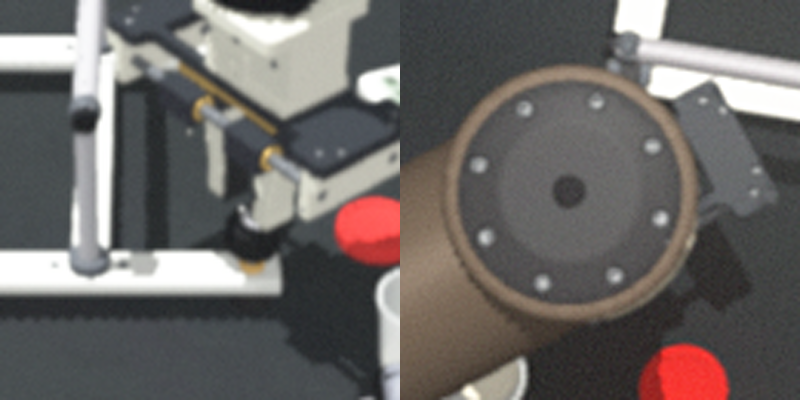

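Emit:
play_rows(
  rows=[
    {"slide": [0,0,0],"delta_rot": [0,0,0],"fingers": -1},
    {"slide": [0,0,0],"delta_rot": [0,0,0],"fingers": -1},
  ],
)

```text
time_s: 3.42
tcp_pos: [0.4725, 0.0334, 0.0523]
eef_rot: [180.0, -0.0, 28.0]
contact_force: [0.9, 0.0, -0.0]
gripper_width: 0.0005
gripper_force: 0.0
```

```bash
python3 - <<'E'
from h import *
c=r.capture("side");p,e,s=pose();print(p,s["gripper_width"],s["gripper_force"],s["contact_force"])
print(proj(c,p),proj(c,[.4715,.0333,.0748]),proj(c,p+[0,0,.019]))
f=lambda im,u,v:cv2.resize(im[v-40:v+40,u-53:u+53],(795,600),interpolation=cv2.INTER_CUBIC)
cv2.imwrite("pics/g2.png",f(c["image"],366,265))
E
```

```text
[0.47253194 0.03337985 0.05228718] 0.0005828059295961738 0.0 [-0.05812904  0.03013489  0.01053819]
[365.92321675 284.17377318] [366.87413178 275.31361845] [366.29625024 276.78451486]
```

View pics/g2.png

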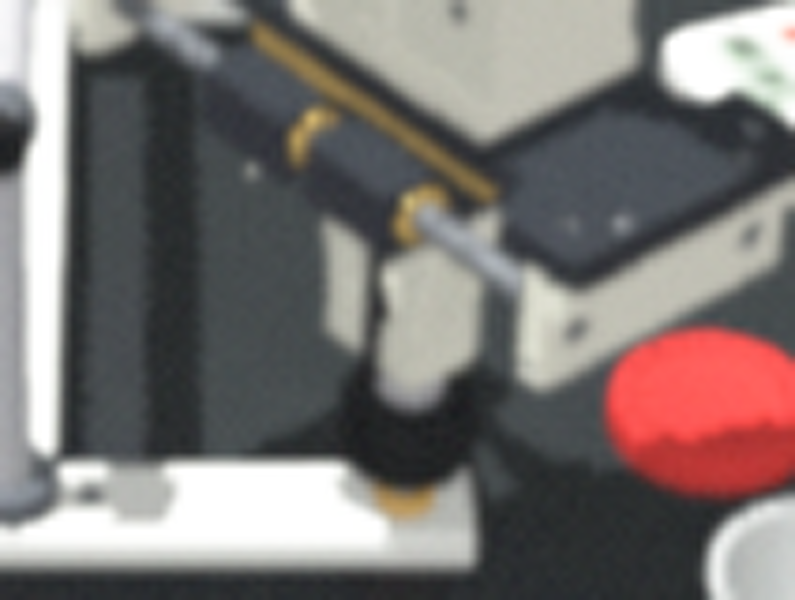

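```bash
python3 - <<'E'
from h import *
cs,ct=r.capture("side"),r.capture("top")
for k,a,b in(("bl",(259,277),(326,168)),("fl",(367,277),None),("br",(271,206),(454,189)),("fr",(361,207),(437,296))):
    print(k,disc(cs["image"],a),disc(ct["image"],b) if b else"")
p,e,s=pose()
for z in(0,.02,.05,.066,.1):print(z,proj(cs,p+[0,0,z]),proj(ct,p+[0,0,z]))
cv2.imwrite("pics/g3.png",cv2.resize(np.hstack([cs["image"][150:350,250:450],ct["image"][150:350,210:410]]),(800,400)))
E
```

```text
bl (array([258.73022481, 277.52644726]), np.int32(51)) (array([326.41578366, 167.6656421 ]), np.int32(79))
fl (array([369.04878377, 271.53154123]), np.int32(92)) 
br (array([271.32228684, 206.3164016 ]), np.int32(34)) (array([453.92706689, 189.2662595 ]), np.int32(74))
fr (array([360.55935348, 212.19699849]), np.int32(149)) (array([437.15249136, 296.19328883]), np.int32(75))
0 [365.93840001 284.19283571] [308.47905713 274.01993677]
0.02 [366.33144316 276.41079214] [308.2078651  273.73370917]
0.05 [366.93777568 264.40573366] [307.7827825 273.2850589]
0.066 [367.26969212 257.83396614] [307.54655457 273.0357339 ]
0.1 [367.99566184 243.46015525] [307.02093125 272.48096868]
```

View pics/g3.png

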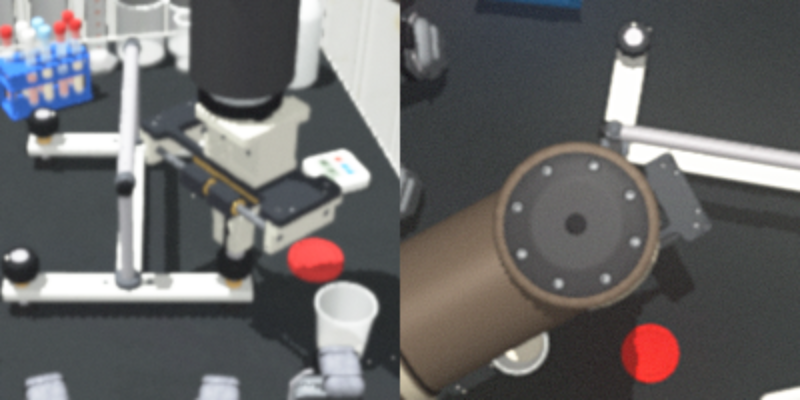

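Emit:
play_rows(
  rows=[
    {"slide": [0,0,0],"delta_rot": [0,0,0],"fingers": 0.3},
    {"slide": [0,0,0],"delta_rot": [0,0,0],"fingers": 0.3},
    {"slide": [0,0,0],"delta_rot": [0,0,0],"fingers": 0.3},
    {"slide": [0,0,0],"delta_rot": [0,0,0],"fingers": 0.3},
    {"slide": [0,0,0],"delta_rot": [0,0,0],"fingers": 0.3},
    {"slide": [0,0,0],"delta_rot": [0,0,0],"fingers": 0.3},
  ],
)

```text
time_s: 4.32
tcp_pos: [0.4725, 0.0334, 0.0523]
eef_rot: [180.0, -0.0, 28.0]
contact_force: [0.2, 0.6, -0.2]
gripper_width: 0.0542
gripper_force: 0.0
```

Emit:
play_rows(
  rows=[
    {"slide": [0,0,0.03],"delta_rot": [0,0,0],"fingers": 0.3},
    {"slide": [0,0,0.03],"delta_rot": [0,0,0],"fingers": 0.3},
    {"slide": [0,0,0.02],"delta_rot": [0,0,0],"fingers": 0.3},
  ],
)

```text
time_s: 4.7
tcp_pos: [0.4723, 0.0333, 0.0398]
eef_rot: [-180.0, 0.0, 28.0]
contact_force: [0.1, 0.7, -0.7]
gripper_width: 0.0568
gripper_force: 0.0
```

Emit:
play_rows(
  rows=[
    {"slide": [0,0,0],"delta_rot": [0,0,0],"fingers": -1},
    {"slide": [0,0,0],"delta_rot": [0,0,0],"fingers": -1},
    {"slide": [0,0,0],"delta_rot": [0,0,0],"fingers": -1},
    {"slide": [0,0,0],"delta_rot": [0,0,0],"fingers": -1},
  ],
)

```text
time_s: 5.2
tcp_pos: [0.4724, 0.0341, 0.0404]
eef_rot: [-179.9, -0.0, 28.0]
contact_force: [-3.0, 5.7, 3.1]
gripper_width: 0.0323
gripper_force: 10.0
```

Emit:
play_rows(
  rows=[
    {"slide": [0,-0.005,0.0005],"delta_rot": [0,0,1],"fingers": -1},
    {"slide": [0,0,0.0005],"delta_rot": [0,0,1],"fingers": -1},
    {"slide": [0,0,0.0005],"delta_rot": [0,0,1],"fingers": -1},
    {"slide": [0,0,0.0005],"delta_rot": [0,0,1],"fingers": -1},
    {"slide": [0,0,0.0005],"delta_rot": [0,0,1],"fingers": -1},
    {"slide": [0,0,0.0005],"delta_rot": [0,0,1],"fingers": -1},
    {"slide": [0,0,0.0005],"delta_rot": [0,0,1],"fingers": -1},
    {"slide": [0,0,0.0005],"delta_rot": [0,0,1],"fingers": -1},
  ],
)

```text
time_s: 6.2
tcp_pos: [0.472, 0.0336, 0.0397]
eef_rot: [180.0, 0.0, -8.8]
contact_force: [0.9, -3.0, 0.0]
gripper_width: 0.032
gripper_force: 10.0
```

```bash
python3 - <<'E'
from h import *
cs,ct=r.capture("side"),r.capture("top")
for k,a,b in(("bl",(259,277),(326,168)),("br",(271,206),(454,189)),("fr",(361,207),(437,296))):
    print(k,disc(cs["image"],a),disc(ct["image"],b) if b else"")
print(pose()[2])
E
```

```text
bl (array([258.63132333, 277.54897494]), np.int32(53)) (array([326.40385445, 167.67126685]), np.int32(79))
br (array([271.28665509, 206.33825445]), np.int32(33)) (array([453.91199006, 189.25533237]), np.int32(74))
fr (array([355.01848189, 214.58486834]), np.int32(33)) (array([437.03539421, 296.23401356]), np.int32(74))
{'time_s': 6.3, 'joints': array([ 2.80119133e+01,  1.12622225e+01, -3.59044254e+01,  2.95197912e-02,
       -4.28669956e+01,  5.32520569e+01]), 'qd': array([ 0.04095916,  0.04353964, -0.00479702, -0.22859491, -0.03039127,
        4.29309889]), 'joint_torque': array([  1.27192229, -37.67550588,  22.02955306,   4.48160782,
         0.4261563 ,  -0.93914766]), 'tcp_pos': array([0.47198983, 0.03367394, 0.0396679 ]), 'eef_rot': array([ 1.79963788e+02,  1.49532025e-02, -8.71439251e+00]), 'contact_force': array([ 0.63755548, -2.85242095, -0.45201042]), 'moment': array([-1.06663764, -0.19064472, -0.02608578]), 'gripper_force': 10.002062022686005, 'gripper_width': 0.03199349431388168}
```

Stable: the stand stays put while the knob turns. I'll finish stroke 1 (13 more rows), then open, lift clear and turn back.

Emit:
play_rows(
  rows=[
    {"slide": [0,0,0.0005],"delta_rot": [0,0,1],"fingers": -1},
    {"slide": [0,0,0.0005],"delta_rot": [0,0,1],"fingers": -1},
    {"slide": [0,0,0.0005],"delta_rot": [0,0,1],"fingers": -1},
    {"slide": [0,0,0.0005],"delta_rot": [0,0,1],"fingers": -1},
    {"slide": [0,0,0.0005],"delta_rot": [0,0,1],"fingers": -1},
    {"slide": [0,0,0.0005],"delta_rot": [0,0,1],"fingers": -1},
    {"slide": [0,0,0.0005],"delta_rot": [0,0,1],"fingers": -1},
  ],
)

```text
time_s: 7.18
tcp_pos: [0.4713, 0.033, 0.0389]
eef_rot: [179.9, 0.0, -40.8]
contact_force: [0.0, -5.9, -2.3]
gripper_width: 0.0325
gripper_force: 10.0
```

Emit:
play_rows(
  rows=[
    {"slide": [0,0,0.0005],"delta_rot": [0,0,1],"fingers": -1},
    {"slide": [0,0,0.0005],"delta_rot": [0,0,1],"fingers": -1},
    {"slide": [0,0,0.0005],"delta_rot": [0,0,1],"fingers": -1},
    {"slide": [0,0,0.0005],"delta_rot": [0,0,1],"fingers": -1},
    {"slide": [0,0,0.0005],"delta_rot": [0,0,1],"fingers": -1},
    {"slide": [0,0,0.0005],"delta_rot": [0,0,1],"fingers": -1},
    {"slide": [0,0,0],"delta_rot": [0,0,0],"fingers": -1},
  ],
)

```text
time_s: 8.05
tcp_pos: [0.4705, 0.0326, 0.0381]
eef_rot: [179.8, -0.0, -68.2]
contact_force: [-1.1, -6.0, -1.3]
gripper_width: 0.0321
gripper_force: 10.0
```

Emit:
play_rows(
  rows=[
    {"slide": [0,0,0],"delta_rot": [0,0,0],"fingers": 0.3},
    {"slide": [0,0,0],"delta_rot": [0,0,0],"fingers": 0.3},
    {"slide": [0,0,0],"delta_rot": [0,0,0],"fingers": 0.3},
    {"slide": [0,0,0],"delta_rot": [0,0,-1],"fingers": 0.3},
    {"slide": [0,0,0],"delta_rot": [0,0,-1],"fingers": 0.3},
    {"slide": [0,0,0],"delta_rot": [0,0,-1],"fingers": 0.3},
    {"slide": [0,0,0],"delta_rot": [0,0,-1],"fingers": 0.3},
    {"slide": [0,0,0],"delta_rot": [0,0,-1],"fingers": 0.3},
  ],
)

```text
time_s: 9.05
tcp_pos: [0.4725, 0.0344, 0.0388]
eef_rot: [-180.0, -0.0, -45.1]
contact_force: [0.6, -0.5, 0.4]
gripper_width: 0.0574
gripper_force: 0.0
```

Emit:
play_rows(
  rows=[
    {"slide": [0,0,0],"delta_rot": [0,0,-1],"fingers": 0.3},
    {"slide": [0,0,0],"delta_rot": [0,0,-1],"fingers": 0.3},
    {"slide": [0,0,0],"delta_rot": [0,0,-1],"fingers": 0.3},
    {"slide": [0,0,0],"delta_rot": [0,0,-1],"fingers": 0.3},
    {"slide": [0,0,0],"delta_rot": [0,0,-1],"fingers": 0.3},
    {"slide": [0,0,0],"delta_rot": [0,0,-1],"fingers": 0.3},
    {"slide": [0,0,0],"delta_rot": [0,0,-1],"fingers": 0.3},
    {"slide": [0,0,0],"delta_rot": [0,0,-1],"fingers": 0.3},
  ],
)

```text
time_s: 10.05
tcp_pos: [0.4725, 0.0344, 0.0389]
eef_rot: [-180.0, -0.0, -8.5]
contact_force: [-0.5, 1.0, 0.4]
gripper_width: 0.0572
gripper_force: 0.0
```

Emit:
play_rows(
  rows=[
    {"slide": [0,0,0],"delta_rot": [0,0,-1],"fingers": 0.3},
    {"slide": [0,0,0],"delta_rot": [0,0,-1],"fingers": 0.3},
    {"slide": [0,0,0],"delta_rot": [0,0,-1],"fingers": 0.3},
    {"slide": [0,0,0],"delta_rot": [0,0,-1],"fingers": 0.3},
    {"slide": [0,0,0],"delta_rot": [0,0,-1],"fingers": 0.3},
    {"slide": [0,0,0],"delta_rot": [0,0,-1],"fingers": 0.3},
    {"slide": [0,0,0],"delta_rot": [0,0,-1],"fingers": 0.3},
    {"slide": [0,0,0],"delta_rot": [0,0,-1],"fingers": 0.3},
  ],
)

```text
time_s: 11.05
tcp_pos: [0.4725, 0.0344, 0.0388]
eef_rot: [-180.0, -0.0, 28.2]
contact_force: [0.2, -0.7, 0.0]
gripper_width: 0.0571
gripper_force: 0.0
```

Emit:
play_rows(
  rows=[
    {"slide": [0,0,0],"delta_rot": [0,0,0],"fingers": -1},
    {"slide": [0,0,0],"delta_rot": [0,0,0],"fingers": -1},
    {"slide": [0,0,0],"delta_rot": [0,0,0],"fingers": -1},
    {"slide": [0,0,0],"delta_rot": [0,0,0],"fingers": -1},
  ],
)

```text
time_s: 11.55
tcp_pos: [0.4721, 0.0344, 0.0387]
eef_rot: [-180.0, -0.0, 28.0]
contact_force: [-1.9, 2.9, 1.5]
gripper_width: 0.0323
gripper_force: 10.0
```

Emit:
play_rows(
  rows=[
    {"slide": [0,0,0.0005],"delta_rot": [0,0,1],"fingers": -1},
    {"slide": [0,0,0.0005],"delta_rot": [0,0,1],"fingers": -1},
    {"slide": [0,0,0.0005],"delta_rot": [0,0,1],"fingers": -1},
    {"slide": [0,0,0.0005],"delta_rot": [0,0,1],"fingers": -1},
    {"slide": [0,0,0.0005],"delta_rot": [0,0,1],"fingers": -1},
    {"slide": [0,0,0.0005],"delta_rot": [0,0,1],"fingers": -1},
    {"slide": [0,0,0.0005],"delta_rot": [0,0,1],"fingers": -1},
  ],
)

```text
time_s: 12.42
tcp_pos: [0.4721, 0.0337, 0.0381]
eef_rot: [180.0, 0.0, -4.2]
contact_force: [0.6, -1.9, -0.4]
gripper_width: 0.0323
gripper_force: 10.0
```

Emit:
play_rows(
  rows=[
    {"slide": [0,0,0.0005],"delta_rot": [0,0,1],"fingers": -1},
    {"slide": [0,0,0.0005],"delta_rot": [0,0,1],"fingers": -1},
    {"slide": [0,0,0.0005],"delta_rot": [0,0,1],"fingers": -1},
    {"slide": [0,0,0.0005],"delta_rot": [0,0,1],"fingers": -1},
    {"slide": [0,0,0.0005],"delta_rot": [0,0,1],"fingers": -1},
    {"slide": [0,0,0.0005],"delta_rot": [0,0,1],"fingers": -1},
    {"slide": [0,0,0.0005],"delta_rot": [0,0,1],"fingers": -1},
  ],
)

```text
time_s: 13.3
tcp_pos: [0.4714, 0.033, 0.0373]
eef_rot: [179.9, 0.0, -36.3]
contact_force: [0.2, -4.6, -0.6]
gripper_width: 0.0321
gripper_force: 10.0
```

Emit:
play_rows(
  rows=[
    {"slide": [0,0,0.0005],"delta_rot": [0,0,1],"fingers": -1},
    {"slide": [0,0,0.0005],"delta_rot": [0,0,1],"fingers": -1},
    {"slide": [0,0,0.0005],"delta_rot": [0,0,1],"fingers": -1},
    {"slide": [0,0,0.0005],"delta_rot": [0,0,1],"fingers": -1},
    {"slide": [0,0,0.0005],"delta_rot": [0,0,1],"fingers": -1},
    {"slide": [0,0,0.0005],"delta_rot": [0,0,1],"fingers": -1},
    {"slide": [0,0,0.0005],"delta_rot": [0,0,1],"fingers": -1},
    {"slide": [0,0,0],"delta_rot": [0,0,0],"fingers": -1},
  ],
)

```text
time_s: 14.3
tcp_pos: [0.4705, 0.0325, 0.0365]
eef_rot: [179.8, -0.1, -68.4]
contact_force: [-1.3, -6.2, -0.8]
gripper_width: 0.0321
gripper_force: 10.0
```

Emit:
play_rows(
  rows=[
    {"slide": [0,0,0],"delta_rot": [0,0,0],"fingers": 0.3},
    {"slide": [0,0,0],"delta_rot": [0,0,0],"fingers": 0.3},
    {"slide": [0,0,0],"delta_rot": [0,0,0],"fingers": 0.3},
    {"slide": [0,0,0],"delta_rot": [0,0,-1],"fingers": 0.3},
    {"slide": [0,0,0],"delta_rot": [0,0,-1],"fingers": 0.3},
    {"slide": [0,0,0],"delta_rot": [0,0,-1],"fingers": 0.3},
    {"slide": [0,0,0],"delta_rot": [0,0,-1],"fingers": 0.3},
    {"slide": [0,0,0],"delta_rot": [0,0,-1],"fingers": 0.3},
  ],
)

```text
time_s: 15.3
tcp_pos: [0.4724, 0.0343, 0.0372]
eef_rot: [-180.0, -0.0, -45.2]
contact_force: [-0.7, 0.2, 0.1]
gripper_width: 0.057
gripper_force: 0.0
```

Emit:
play_rows(
  rows=[
    {"slide": [0,0,0],"delta_rot": [0,0,-1],"fingers": 0.3},
    {"slide": [0,0,0],"delta_rot": [0,0,-1],"fingers": 0.3},
    {"slide": [0,0,0],"delta_rot": [0,0,-1],"fingers": 0.3},
    {"slide": [0,0,0],"delta_rot": [0,0,-1],"fingers": 0.3},
    {"slide": [0,0,0],"delta_rot": [0,0,-1],"fingers": 0.3},
    {"slide": [0,0,0],"delta_rot": [0,0,-1],"fingers": 0.3},
    {"slide": [0,0,0],"delta_rot": [0,0,-1],"fingers": 0.3},
    {"slide": [0,0,0],"delta_rot": [0,0,-1],"fingers": 0.3},
  ],
)

```text
time_s: 16.3
tcp_pos: [0.4724, 0.0343, 0.0373]
eef_rot: [-180.0, -0.0, -8.5]
contact_force: [-1.0, 0.1, 0.4]
gripper_width: 0.057
gripper_force: 0.0
```

Emit:
play_rows(
  rows=[
    {"slide": [0,0,0],"delta_rot": [0,0,-1],"fingers": 0.3},
    {"slide": [0,0,0],"delta_rot": [0,0,-1],"fingers": 0.3},
    {"slide": [0,0,0],"delta_rot": [0,0,-1],"fingers": 0.3},
    {"slide": [0,0,0],"delta_rot": [0,0,-1],"fingers": 0.3},
    {"slide": [0,0,0],"delta_rot": [0,0,-1],"fingers": 0.3},
    {"slide": [0,0,0],"delta_rot": [0,0,-1],"fingers": 0.3},
    {"slide": [0,0,0],"delta_rot": [0,0,-1],"fingers": 0.3},
    {"slide": [-0.009,0.004,0],"delta_rot": [0,0,-1],"fingers": 0.3},
  ],
)

```text
time_s: 17.3
tcp_pos: [0.4715, 0.0333, 0.0373]
eef_rot: [180.0, -0.0, 28.2]
contact_force: [0.3, -0.5, -0.2]
gripper_width: 0.0566
gripper_force: 0.0
```

Emit:
play_rows(
  rows=[
    {"slide": [0,0,0],"delta_rot": [0,0,0],"fingers": -1},
    {"slide": [0,0,0],"delta_rot": [0,0,0],"fingers": -1},
    {"slide": [0,0,0],"delta_rot": [0,0,0],"fingers": -1},
    {"slide": [0,0,0],"delta_rot": [0,0,0],"fingers": -1},
  ],
)

```text
time_s: 17.8
tcp_pos: [0.4711, 0.0336, 0.0372]
eef_rot: [-180.0, -0.0, 28.0]
contact_force: [-2.3, 4.0, 2.4]
gripper_width: 0.0322
gripper_force: 10.0
```

```bash
python3 - <<'E'
from h import *
cs,ct=r.capture("side"),r.capture("top")
for k,a,b in(("bl",(259,277),(326,168)),("br",(271,206),(454,189)),("fr",(361,207),(437,296))):
    print(k,disc(cs["image"],a),disc(ct["image"],b) if b else"")
E
```

```text
bl (array([258.90976092, 277.51811073]), np.int32(50)) (array([326.40141074, 167.6361096 ]), np.int32(78))
br (array([271.29408891, 206.4098681 ]), np.int32(34)) (array([453.9293812 , 189.30969532]), np.int32(75))
fr (array([354.27439584, 214.59987764]), np.int32(25)) (array([437.11308164, 296.18831911]), np.int32(74))
```

Emit:
play_rows(
  rows=[
    {"slide": [0,0,0.0005],"delta_rot": [0,0,1],"fingers": -1},
    {"slide": [0,0,0.0005],"delta_rot": [0,0,1],"fingers": -1},
    {"slide": [0,0,0.0005],"delta_rot": [0,0,1],"fingers": -1},
    {"slide": [0,0,0.0005],"delta_rot": [0,0,1],"fingers": -1},
    {"slide": [0,0,0.0005],"delta_rot": [0,0,1],"fingers": -1},
    {"slide": [0,0,0.0005],"delta_rot": [0,0,1],"fingers": -1},
    {"slide": [0,0,0.0005],"delta_rot": [0,0,1],"fingers": -1},
  ],
)

```text
time_s: 18.77
tcp_pos: [0.471, 0.0333, 0.0366]
eef_rot: [-180.0, 0.0, -4.3]
contact_force: [-1.7, 1.9, 0.9]
gripper_width: 0.0324
gripper_force: 10.0
```

Emit:
play_rows(
  rows=[
    {"slide": [0,0,0.0005],"delta_rot": [0,0,1],"fingers": -1},
    {"slide": [0,0,0.0005],"delta_rot": [0,0,1],"fingers": -1},
    {"slide": [0,0,0.0005],"delta_rot": [0,0,1],"fingers": -1},
    {"slide": [0,0,0.0005],"delta_rot": [0,0,1],"fingers": -1},
    {"slide": [0,0,0.0005],"delta_rot": [0,0,1],"fingers": -1},
    {"slide": [0,0,0.0005],"delta_rot": [0,0,1],"fingers": -1},
    {"slide": [0,0,0.0005],"delta_rot": [0,0,1],"fingers": -1},
  ],
)

```text
time_s: 19.65
tcp_pos: [0.4708, 0.0329, 0.036]
eef_rot: [180.0, 0.0, -36.4]
contact_force: [-1.3, 1.6, 0.9]
gripper_width: 0.0321
gripper_force: 10.0
```

Emit:
play_rows(
  rows=[
    {"slide": [0,0,0.0005],"delta_rot": [0,0,1],"fingers": -1},
    {"slide": [0,0,0.0005],"delta_rot": [0,0,1],"fingers": -1},
    {"slide": [0,0,0.0005],"delta_rot": [0,0,1],"fingers": -1},
    {"slide": [0,0,0.0005],"delta_rot": [0,0,1],"fingers": -1},
    {"slide": [0,0,0.0005],"delta_rot": [0,0,1],"fingers": -1},
    {"slide": [0,0,0.0005],"delta_rot": [0,0,1],"fingers": -1},
    {"slide": [0,0,0.0005],"delta_rot": [0,0,1],"fingers": -1},
    {"slide": [0,0,0],"delta_rot": [0,0,0],"fingers": -1},
  ],
)

```text
time_s: 20.65
tcp_pos: [0.4705, 0.0327, 0.0356]
eef_rot: [179.9, -0.0, -68.3]
contact_force: [-4.5, -0.8, 4.8]
gripper_width: 0.032
gripper_force: 10.0
```

Emit:
play_rows(
  rows=[
    {"slide": [0,0,0],"delta_rot": [0,0,0],"fingers": 0.3},
    {"slide": [0,0,0],"delta_rot": [0,0,0],"fingers": 0.3},
    {"slide": [0,0,0],"delta_rot": [0,0,0],"fingers": 0.3},
    {"slide": [0,0,0],"delta_rot": [0,0,0],"fingers": 0.3},
    {"slide": [0,0,-0.3],"delta_rot": [0,0,0],"fingers": 0.3},
    {"slide": [0,0,-0.4],"delta_rot": [0,0,0],"fingers": 0.3},
    {"slide": [0,0,-0.4],"delta_rot": [0,0,0],"fingers": 0.3},
    {"slide": [0,0,0],"delta_rot": [0,0,0],"fingers": 0.3},
  ],
)

```text
time_s: 21.65
tcp_pos: [0.4741, 0.034, 0.2057]
eef_rot: [-179.4, -0.0, -68.2]
contact_force: [-0.7, -0.1, -0.9]
gripper_width: 0.0572
gripper_force: 0.0
```

```bash
python3 - <<'E'
from h import *
plan(.55,-.4,.22,-20)
plan(.632,-.249,.2,25,start=(.4705,.0325,.2,-68))
E
```

```text
n=11 rot z=-0.956 dyaw=48.2
[0.261, 0.055, -0.009]
[0.256, 0.075, -0.009]
[0.25, 0.094, -0.009]
[0.242, 0.113, -0.009]
[0.233, 0.131, -0.009]
[0.222, 0.148, -0.009]
[0.21, 0.165, -0.009]
[0.197, 0.181, -0.009]
[0.182, 0.195, -0.009]
[0.167, 0.208, -0.009]
[0.15, 0.221, -0.009]
n=21 rot z=-0.966 dyaw=93.0
[0.102, -0.014, -0.0]
[0.103, -0.006, -0.0]
[0.103, 0.002, -0.0]
[0.103, 0.01, -0.0]
[0.102, 0.018, -0.0]
[0.1, 0.025, -0.0]
[0.098, 0.033, -0.0]
[0.095, 0.041, -0.0]
[0.091, 0.048, -0.0]
[0.087, 0.055, -0.0]
[0.083, 0.061, -0.0]
[0.078, 0.067, -0.0]
[0.072, 0.073, -0.0]
[0.067, 0.079, -0.0]
[0.06, 0.084, -0.0]
[0.054, 0.088, -0.0]
[0.047, 0.092, -0.0]
[0.04, 0.095, -0.0]
[0.032, 0.098, -0.0]
[0.024, 0.1, -0.0]
[0.017, 0.102, -0.0]
```

Emit:
play_rows(
  rows=[
    {"slide": [0.1,-0.014,0],"delta_rot": [0,0,-0.966],"fingers": 0.3},
    {"slide": [0.1,-0.006,0],"delta_rot": [0,0,-0.966],"fingers": 0.3},
    {"slide": [0.1,0.002,0],"delta_rot": [0,0,-0.966],"fingers": 0.3},
    {"slide": [0.1,0.01,0],"delta_rot": [0,0,-0.966],"fingers": 0.3},
    {"slide": [0.1,0.018,0],"delta_rot": [0,0,-0.966],"fingers": 0.3},
    {"slide": [0.1,0.025,0],"delta_rot": [0,0,-0.966],"fingers": 0.3},
    {"slide": [0.098,0.033,0],"delta_rot": [0,0,-0.966],"fingers": 0.3},
    {"slide": [0.095,0.041,0],"delta_rot": [0,0,-0.966],"fingers": 0.3},
  ],
)

```text
time_s: 22.65
tcp_pos: [0.5312, -0.0736, 0.1997]
eef_rot: [180.0, 0.1, -32.7]
contact_force: [0.4, 0.1, -0.1]
gripper_width: 0.0569
gripper_force: 0.0
```

Emit:
play_rows(
  rows=[
    {"slide": [0.091,0.048,0],"delta_rot": [0,0,-0.966],"fingers": 0.3},
    {"slide": [0.087,0.055,0],"delta_rot": [0,0,-0.966],"fingers": 0.3},
    {"slide": [0.083,0.061,0],"delta_rot": [0,0,-0.966],"fingers": 0.3},
    {"slide": [0.078,0.067,0],"delta_rot": [0,0,-0.966],"fingers": 0.3},
    {"slide": [0.072,0.073,0],"delta_rot": [0,0,-0.966],"fingers": 0.3},
    {"slide": [0.067,0.079,0],"delta_rot": [0,0,-0.966],"fingers": 0.3},
    {"slide": [0.06,0.084,0],"delta_rot": [0,0,-0.966],"fingers": 0.3},
    {"slide": [0.054,0.088,0],"delta_rot": [0,0,-0.966],"fingers": 0.3},
  ],
)

```text
time_s: 23.65
tcp_pos: [0.5921, -0.1811, 0.1995]
eef_rot: [-180.0, 0.1, 2.7]
contact_force: [0.2, 0.2, -0.0]
gripper_width: 0.0569
gripper_force: 0.0
```

Emit:
play_rows(
  rows=[
    {"slide": [0.047,0.092,0],"delta_rot": [0,0,-0.966],"fingers": 0.3},
    {"slide": [0.04,0.095,0],"delta_rot": [0,0,-0.966],"fingers": 0.3},
    {"slide": [0.032,0.098,0],"delta_rot": [0,0,-0.966],"fingers": 0.3},
    {"slide": [0.024,0.1,0],"delta_rot": [0,0,-0.966],"fingers": 0.3},
    {"slide": [0.017,0.102,0],"delta_rot": [0,0,-0.966],"fingers": 0.3},
    {"slide": [0,0,0],"delta_rot": [0,0,0],"fingers": 0.3},
  ],
)

```text
time_s: 24.4
tcp_pos: [0.6303, -0.2485, 0.199]
eef_rot: [-179.9, 0.1, 24.7]
contact_force: [-0.5, 0.6, -1.4]
gripper_width: 0.0569
gripper_force: 0.0
```

```bash
python3 - <<'E'
from h import *
print(pose()[:2],pose()[2]["joints"])
cs,ct=r.capture("side"),r.capture("top")
for k,a,b in(("bl",(259,278),(326,168)),("br",(271,206),None),("fr",(361,207),(437,296)),("fl",(367,277),(308,274))):
    A=disc(cs["image"],a);B=disc(ct["image"],b) if b else None; print(k,A,B,tri(cs,ct,A[0],B[0]) if b else "")
cv2.imwrite("pics/t1.png",ct["image"]);cv2.imwrite("pics/s1.png",cs["image"])
f=lambda im,u,v:cv2.resize(im[v-25:v+25,u-33:u+33],(396,300),interpolation=cv2.INTER_CUBIC)
t0=cv2.imread("pics/top0.png");s0=cv2.imread("pics/side0.png")
cv2.imwrite("pics/g4.png",np.vstack([np.hstack([f(cs["image"],367,285),f(ct["image"],308,275)]),np.hstack([f(s0,272,184),f(t0,525,200)])]))
E
```

```text
(array([ 0.6302964 , -0.24850561,  0.19901867]), array([-1.79937381e+02,  8.83186740e-02,  2.46704228e+01])) [-5.07948622e+00  2.07380767e+01  1.45103870e+00 -1.11604580e-02
 -7.08207132e+01  1.19753537e+02]
bl (array([259.02608074, 277.43209309]), np.int32(46)) (array([326.29819672, 167.65131148]), np.int32(76)) [ 0.6780735  -0.00357449  0.07001607]
br (array([271.38609943, 206.48536565]), np.int32(30)) None Traceback (most recent call last):
  File "<stdin>", line 5, in <module>
  File "h.py", line 14, in disc
    d=[np.hypot(*(c[i]-rad))if s[i,4]>5 else 99 for i in range(1,n)]; i=1+int(np.argmin(d))
                                                                              ~~~~~~~~~^^^
    return _wrapfunc(a, 'argmin', axis=axis, out=out, **kwds)
    return _wrapit(obj, method, *args, **kwds)
    result = getattr(arr, method)(*args, **kwds)
ValueError: attempt to get argmin of an empty sequence
```

```bash
python3 - <<'E'
from h import *
cs,ct=r.capture("side"),r.capture("top")
for k,a,b in(("fl",(367,278),(308,274)),):
    A=disc(cs["image"],a);B=disc(ct["image"],b) if b else None; print(k,A,B,tri(cs,ct,A[0],B[0]) if b else "")
cv2.imwrite("pics/t1.png",ct["image"]);cv2.imwrite("pics/s1.png",cs["image"])
f=lambda im,u,v:cv2.resize(im[v-25:v+25,u-33:u+33],(396,300),interpolation=cv2.INTER_CUBIC)
t0=cv2.imread("pics/top0.png");s0=cv2.imread("pics/side0.png")
cv2.imwrite("pics/g4.png",np.vstack([np.hstack([f(cs["image"],367,285),f(ct["image"],308,275)]),np.hstack([f(s0,272,184),f(t0,525,200)])]))
E
```

```text
fl (array([366.67849211, 278.10625365]), np.int32(44)) (array([306.59963405, 271.84083933]), np.int32(77)) [0.47460709 0.03690185 0.07138755]
```

View pics/g4.png

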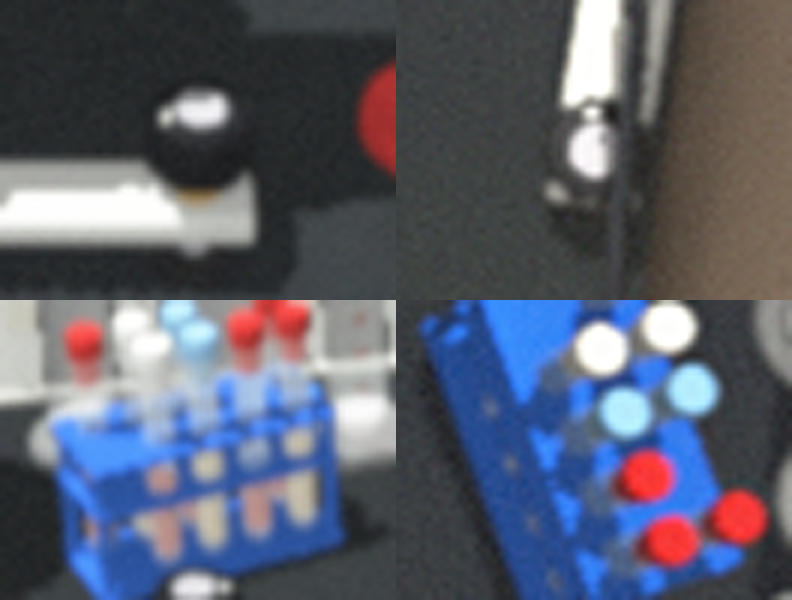

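```bash
python3 - <<'E'
from h import *
cs,ct=r.capture("side"),r.capture("top")
for a,b in(((264.3,166.5),(526.2,183)),((272.3,164.8),(530.5,193.8)),((280,163),(533.8,204.2)),((252.5,171.5),(501,180))): print(tri(cs,ct,a,b))
print(ray(ct,(497,180),.08),ray(ct,(521,228),.08))
plan(.631,-.249,.039,24.7)
E
```

```text
[ 0.63534922 -0.3756034   0.10966651]
[ 0.61508519 -0.38314439  0.10838003]
[ 0.59541154 -0.38826181  0.10877788]
[ 0.65193827 -0.32767194  0.12106652]
[ 0.64783897 -0.33046136] [ 0.55482038 -0.3724025 ]
n=4 rot z=0.001 dyaw=-0.0
[-0.0, 0.003, 0.269]
[-0.0, 0.003, 0.269]
[-0.0, 0.003, 0.269]
[-0.0, 0.003, 0.269]
```

Emit:
play_rows(
  rows=[
    {"slide": [0.004,0.003,0.27],"delta_rot": [0,0,0],"fingers": 0.3},
    {"slide": [0.002,0.003,0.27],"delta_rot": [0,0,0],"fingers": 0.3},
    {"slide": [0,0.003,0.27],"delta_rot": [0,0,0],"fingers": 0.3},
    {"slide": [0,0.003,0.26],"delta_rot": [0,0,0],"fingers": 0.3},
    {"slide": [0,0,0],"delta_rot": [0,0,0],"fingers": -1},
    {"slide": [0,0,0],"delta_rot": [0,0,0],"fingers": -1},
    {"slide": [0,0,0],"delta_rot": [0,0,0],"fingers": -1},
    {"slide": [0,0,0],"delta_rot": [0,0,0],"fingers": -1},
  ],
)

```text
time_s: 25.7
tcp_pos: [0.6329, -0.2493, 0.0417]
eef_rot: [179.9, -0.1, 24.7]
contact_force: [0.3, 0.6, 0.2]
gripper_width: 0.0224
gripper_force: 0.0
```

Emit:
play_rows(
  rows=[
    {"slide": [0,0,0.0005],"delta_rot": [0,0,1],"fingers": -1},
    {"slide": [0,0,0.0005],"delta_rot": [0,0,1],"fingers": -1},
    {"slide": [0,0,0.0005],"delta_rot": [0,0,1],"fingers": -1},
    {"slide": [0,0,0.0005],"delta_rot": [0,0,1],"fingers": -1},
  ],
)

```text
time_s: 26.2
tcp_pos: [0.6324, -0.2492, 0.0406]
eef_rot: [180.0, -0.1, 6.2]
contact_force: [-0.1, 0.4, 0.6]
gripper_width: 0.0
gripper_force: 0.0
```

Emit:
play_rows(
  rows=[
    {"slide": [0,0,0],"delta_rot": [0,0,-1],"fingers": 0.3},
    {"slide": [0,0,0],"delta_rot": [0,0,-1],"fingers": 0.3},
    {"slide": [0,0,0],"delta_rot": [0,0,-1],"fingers": 0.3},
    {"slide": [0,0,0],"delta_rot": [0,0,-1],"fingers": 0.3},
    {"slide": [0,0,0],"delta_rot": [0,0,0],"fingers": 0.3},
    {"slide": [0,0,0],"delta_rot": [0,0,0],"fingers": 0.3},
    {"slide": [0,0,0.03],"delta_rot": [0,0,0],"fingers": 0.3},
    {"slide": [0,0,0.03],"delta_rot": [0,0,0],"fingers": 0.3},
  ],
)

```text
time_s: 27.2
tcp_pos: [0.632, -0.2492, 0.0304]
eef_rot: [-180.0, 0.0, 24.7]
contact_force: [0.3, -0.9, 0.1]
gripper_width: 0.0571
gripper_force: 0.0
```

Emit:
play_rows(
  rows=[
    {"slide": [0,0,0],"delta_rot": [0,0,0],"fingers": 0.3},
    {"slide": [0,0,0],"delta_rot": [0,0,0],"fingers": -1},
    {"slide": [0,0,0],"delta_rot": [0,0,0],"fingers": -1},
    {"slide": [0,0,0],"delta_rot": [0,0,0],"fingers": -1},
    {"slide": [0,0,0],"delta_rot": [0,0,0],"fingers": -1},
  ],
)

```text
time_s: 27.82
tcp_pos: [0.6323, -0.2495, 0.031]
eef_rot: [180.0, -0.0, 24.7]
contact_force: [-0.5, -1.9, 1.1]
gripper_width: 0.0333
gripper_force: 10.0
```

```bash
python3 - <<'E'
from h import *
print(pose()[0],pose()[2]["gripper_width"])
cs=r.capture("side");c0=cv2.imread("pics/side0.png")
f=lambda im,u,v:cv2.resize(im[v-40:v+35,u-50:u+50],(400,300),interpolation=cv2.INTER_CUBIC)
cv2.imwrite("pics/g5.png",np.hstack([f(cs["image"],272,205),f(c0,272,205)]))
for z in(0,.019,.066): print(proj(cs,pose()[0]+[0,0,z]))
E
```

```text
[ 0.63228843 -0.24947287  0.03095474] 0.033298707004263246
[272.04076354 221.32494395]
[271.52151752 214.62134957]
[270.19675755 197.5183711 ]
```

View pics/g5.png

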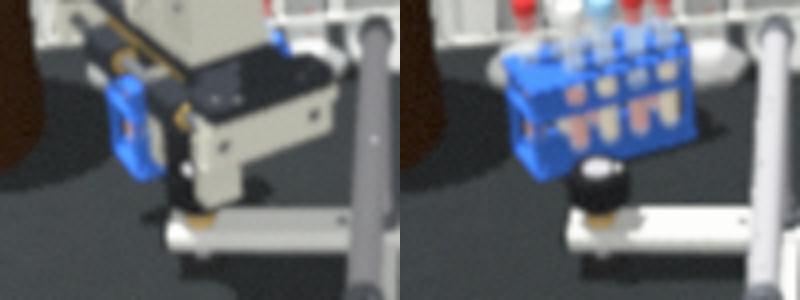

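The reported TCP sits about 25–30 mm beyond the real fingertips, so I'll allow for that from here on. BR is now gripped (33 mm), so I'll turn it.

Emit:
play_rows(
  rows=[
    {"slide": [0,0,0.0005],"delta_rot": [0,0,1],"fingers": -1},
    {"slide": [0,0,0.0005],"delta_rot": [0,0,1],"fingers": -1},
    {"slide": [0,0,0.0005],"delta_rot": [0,0,1],"fingers": -1},
    {"slide": [0,0,0.0005],"delta_rot": [0,0,1],"fingers": -1},
    {"slide": [0,0,0.0005],"delta_rot": [0,0,1],"fingers": -1},
    {"slide": [0,0,0.0005],"delta_rot": [0,0,1],"fingers": -1},
    {"slide": [0,0,0.0005],"delta_rot": [0,0,1],"fingers": -1},
  ],
)

```text
time_s: 28.75
tcp_pos: [0.6324, -0.2499, 0.0305]
eef_rot: [180.0, -0.0, -7.5]
contact_force: [0.8, -3.4, -0.0]
gripper_width: 0.0332
gripper_force: 10.0
```

Emit:
play_rows(
  rows=[
    {"slide": [0,0,0.0005],"delta_rot": [0,0,1],"fingers": -1},
    {"slide": [0,0,0.0005],"delta_rot": [0,0,1],"fingers": -1},
    {"slide": [0,0,0.0005],"delta_rot": [0,0,1],"fingers": -1},
    {"slide": [0,0,0.0005],"delta_rot": [0,0,1],"fingers": -1},
    {"slide": [0,0,0.0005],"delta_rot": [0,0,1],"fingers": -1},
    {"slide": [0,0,0.0005],"delta_rot": [0,0,1],"fingers": -1},
    {"slide": [0,0,0.0005],"delta_rot": [0,0,1],"fingers": -1},
  ],
)

```text
time_s: 29.62
tcp_pos: [0.6322, -0.2502, 0.0299]
eef_rot: [180.0, -0.1, -39.6]
contact_force: [0.2, -5.0, 0.1]
gripper_width: 0.0332
gripper_force: 10.0
```

Emit:
play_rows(
  rows=[
    {"slide": [0,0,0.0005],"delta_rot": [0,0,1],"fingers": -1},
    {"slide": [0,0,0.0005],"delta_rot": [0,0,1],"fingers": -1},
    {"slide": [0,0,0.0005],"delta_rot": [0,0,1],"fingers": -1},
    {"slide": [0,0,0.0005],"delta_rot": [0,0,1],"fingers": -1},
    {"slide": [0,0,0.0005],"delta_rot": [0,0,1],"fingers": -1},
    {"slide": [0,0,0],"delta_rot": [0,0,0],"fingers": -1},
  ],
)

```text
time_s: 30.38
tcp_pos: [0.6319, -0.2504, 0.0295]
eef_rot: [180.0, -0.1, -62.4]
contact_force: [0.3, -5.1, -0.0]
gripper_width: 0.0332
gripper_force: 10.0
```

Emit:
play_rows(
  rows=[
    {"slide": [0,0,0],"delta_rot": [0,0,0],"fingers": 0.3},
    {"slide": [0,0,0],"delta_rot": [0,0,0],"fingers": 0.3},
    {"slide": [0,0,0],"delta_rot": [0,0,0],"fingers": 0.3},
    {"slide": [0,0,0],"delta_rot": [0,0,-1],"fingers": 0.3},
    {"slide": [0,0,0],"delta_rot": [0,0,-1],"fingers": 0.3},
    {"slide": [0,0,0],"delta_rot": [0,0,-1],"fingers": 0.3},
  ],
)

```text
time_s: 31.12
tcp_pos: [0.6321, -0.2489, 0.0293]
eef_rot: [-180.0, 0.0, -48.4]
contact_force: [0.6, -0.0, -0.1]
gripper_width: 0.0568
gripper_force: 0.0
```

Emit:
play_rows(
  rows=[
    {"slide": [0,0,0],"delta_rot": [0,0,-1],"fingers": 0.3},
    {"slide": [0,0,0],"delta_rot": [0,0,-1],"fingers": 0.3},
    {"slide": [0,0,0],"delta_rot": [0,0,-1],"fingers": 0.3},
    {"slide": [0,0,0],"delta_rot": [0,0,-1],"fingers": 0.3},
    {"slide": [0,0,0],"delta_rot": [0,0,-1],"fingers": 0.3},
    {"slide": [0,0,0],"delta_rot": [0,0,-1],"fingers": 0.3},
    {"slide": [0,0,0],"delta_rot": [0,0,-1],"fingers": 0.3},
    {"slide": [0,0,0],"delta_rot": [0,0,-1],"fingers": 0.3},
  ],
)

```text
time_s: 32.12
tcp_pos: [0.6321, -0.2489, 0.0293]
eef_rot: [-180.0, 0.0, -11.8]
contact_force: [0.4, 0.1, 0.5]
gripper_width: 0.0569
gripper_force: 0.0
```

Emit:
play_rows(
  rows=[
    {"slide": [0,0,0],"delta_rot": [0,0,-1],"fingers": 0.3},
    {"slide": [0,0,0],"delta_rot": [0,0,-1],"fingers": 0.3},
    {"slide": [0,0,0],"delta_rot": [0,0,-1],"fingers": 0.3},
    {"slide": [0,0,0],"delta_rot": [0,0,-1],"fingers": 0.3},
    {"slide": [0,0,0],"delta_rot": [0,0,-1],"fingers": 0.3},
    {"slide": [0,0,0],"delta_rot": [0,0,-1],"fingers": 0.3},
    {"slide": [0,0,0],"delta_rot": [0,0,-1],"fingers": 0.3},
    {"slide": [0,0,0],"delta_rot": [0,0,-1],"fingers": 0.3},
  ],
)

```text
time_s: 33.12
tcp_pos: [0.6321, -0.249, 0.0293]
eef_rot: [-180.0, -0.0, 24.9]
contact_force: [-0.9, -0.9, -0.1]
gripper_width: 0.057
gripper_force: 0.0
```

Emit:
play_rows(
  rows=[
    {"slide": [0,0,0],"delta_rot": [0,0,0],"fingers": -1},
    {"slide": [0,0,0],"delta_rot": [0,0,0],"fingers": -1},
    {"slide": [0,0,0],"delta_rot": [0,0,0],"fingers": -1},
    {"slide": [0,0,0],"delta_rot": [0,0,0],"fingers": -1},
  ],
)

```text
time_s: 33.62
tcp_pos: [0.6322, -0.2494, 0.0294]
eef_rot: [180.0, -0.0, 24.7]
contact_force: [0.1, -2.0, 0.2]
gripper_width: 0.0337
gripper_force: 10.0
```

```bash
python3 - <<'E'
from h import *
cs,ct=r.capture("side"),r.capture("top")
for k,a,b in(("bl",(259,278),(326,168)),("fl",(367,278),(306,272)),("fr",None,(437,296))):
  try: print(k,a and disc(cs["image"],a),disc(ct["image"],b))
  except Exception as x: print(k,x)
E
```

```text
bl (array([258.81829211, 277.51469902]), np.int32(50)) (array([326.20434881, 168.08663688]), np.int32(72))
fl (array([366.75924697, 277.60626897]), np.int32(49)) (array([308.17554708, 270.04794691]), np.int32(142))
fr None (array([437.10210529, 296.13391032]), np.int32(81))
```

Second BR stroke (19 rows), then open, lift and retreat toward the muffs for a clear view.

Emit:
play_rows(
  rows=[
    {"slide": [0,0,0.0005],"delta_rot": [0,0,1],"fingers": -1},
    {"slide": [0,0,0.0005],"delta_rot": [0,0,1],"fingers": -1},
    {"slide": [0,0,0.0005],"delta_rot": [0,0,1],"fingers": -1},
    {"slide": [0,0,0.0005],"delta_rot": [0,0,1],"fingers": -1},
    {"slide": [0,0,0.0005],"delta_rot": [0,0,1],"fingers": -1},
    {"slide": [0,0,0.0005],"delta_rot": [0,0,1],"fingers": -1},
    {"slide": [0,0,0.0005],"delta_rot": [0,0,1],"fingers": -1},
  ],
)

```text
time_s: 34.6
tcp_pos: [0.6323, -0.2498, 0.0289]
eef_rot: [180.0, -0.0, -7.5]
contact_force: [0.6, -2.7, -0.7]
gripper_width: 0.0335
gripper_force: 10.0
```

Emit:
play_rows(
  rows=[
    {"slide": [0,0,0.0005],"delta_rot": [0,0,1],"fingers": -1},
    {"slide": [0,0,0.0005],"delta_rot": [0,0,1],"fingers": -1},
    {"slide": [0,0,0.0005],"delta_rot": [0,0,1],"fingers": -1},
    {"slide": [0,0,0.0005],"delta_rot": [0,0,1],"fingers": -1},
    {"slide": [0,0,0.0005],"delta_rot": [0,0,1],"fingers": -1},
    {"slide": [0,0,0.0005],"delta_rot": [0,0,1],"fingers": -1},
    {"slide": [0,0,0.0005],"delta_rot": [0,0,1],"fingers": -1},
  ],
)

```text
time_s: 35.48
tcp_pos: [0.6321, -0.2502, 0.0284]
eef_rot: [180.0, -0.0, -39.6]
contact_force: [0.4, -4.8, -0.9]
gripper_width: 0.0336
gripper_force: 10.0
```

Emit:
play_rows(
  rows=[
    {"slide": [0,0,0.0005],"delta_rot": [0,0,1],"fingers": -1},
    {"slide": [0,0,0.0005],"delta_rot": [0,0,1],"fingers": -1},
    {"slide": [0,0,0.0005],"delta_rot": [0,0,1],"fingers": -1},
    {"slide": [0,0,0.0005],"delta_rot": [0,0,1],"fingers": -1},
    {"slide": [0,0,0.0005],"delta_rot": [0,0,1],"fingers": -1},
    {"slide": [0,0,0],"delta_rot": [0,0,0],"fingers": -1},
  ],
)

```text
time_s: 36.22
tcp_pos: [0.6319, -0.2504, 0.0283]
eef_rot: [180.0, -0.1, -62.4]
contact_force: [-0.4, -6.3, 1.6]
gripper_width: 0.0336
gripper_force: 10.0
```

Emit:
play_rows(
  rows=[
    {"slide": [0,0,0],"delta_rot": [0,0,0],"fingers": 0.3},
    {"slide": [0,0,0],"delta_rot": [0,0,0],"fingers": 0.3},
    {"slide": [0,0,0],"delta_rot": [0,0,0],"fingers": 0.3},
    {"slide": [0,0,0],"delta_rot": [0,0,0],"fingers": 0.3},
    {"slide": [0,0,-0.3],"delta_rot": [0,0,0],"fingers": 0.3},
    {"slide": [0,0,-0.4],"delta_rot": [0,0,0],"fingers": 0.3},
    {"slide": [0,0,-0.4],"delta_rot": [0,0,0],"fingers": 0.3},
    {"slide": [0,0,-0.2],"delta_rot": [0,0,0],"fingers": 0.3},
  ],
)

```text
time_s: 37.22
tcp_pos: [0.6333, -0.2495, 0.2274]
eef_rot: [-179.8, -0.2, -62.3]
contact_force: [0.4, 0.3, -0.5]
gripper_width: 0.0569
gripper_force: 0.0
```

```bash
python3 - <<'E'
from h import *
plan(.45,.2,.23,0)
E
```

```text
n=14 rot z=-0.971 dyaw=62.3
[-0.23, -0.022, -0.001]
[-0.228, -0.04, -0.001]
[-0.224, -0.057, -0.001]
[-0.219, -0.075, -0.001]
[-0.212, -0.091, -0.001]
[-0.205, -0.108, -0.001]
[-0.196, -0.123, -0.001]
[-0.185, -0.138, -0.001]
[-0.174, -0.152, -0.001]
[-0.162, -0.165, -0.001]
[-0.149, -0.177, -0.001]
[-0.134, -0.188, -0.001]
[-0.119, -0.198, -0.001]
[-0.104, -0.207, -0.001]
```

```bash
python3 - <<'E'
from h import *
plan(.36,.40,.235,20,18)
E
```

```text
n=18 rot z=-0.998 dyaw=82.3
[-0.26, -0.022, -0.003]
[-0.257, -0.043, -0.003]
[-0.253, -0.063, -0.003]
[-0.247, -0.083, -0.003]
[-0.24, -0.103, -0.003]
[-0.231, -0.121, -0.003]
[-0.221, -0.139, -0.003]
[-0.209, -0.157, -0.003]
[-0.196, -0.173, -0.003]
[-0.181, -0.188, -0.003]
[-0.166, -0.202, -0.003]
[-0.149, -0.214, -0.003]
[-0.132, -0.225, -0.003]
[-0.113, -0.235, -0.003]
[-0.094, -0.243, -0.003]
[-0.074, -0.25, -0.003]
[-0.054, -0.255, -0.003]
[-0.034, -0.259, -0.003]
```

Emit:
play_rows(
  rows=[
    {"slide": [-0.26,-0.022,0],"delta_rot": [0,0,-1],"fingers": 0.3},
    {"slide": [-0.257,-0.043,0],"delta_rot": [0,0,-1],"fingers": 0.3},
    {"slide": [-0.253,-0.063,0],"delta_rot": [0,0,-1],"fingers": 0.3},
    {"slide": [-0.247,-0.083,0],"delta_rot": [0,0,-1],"fingers": 0.3},
    {"slide": [-0.24,-0.103,0],"delta_rot": [0,0,-1],"fingers": 0.3},
    {"slide": [-0.231,-0.121,0],"delta_rot": [0,0,-1],"fingers": 0.3},
    {"slide": [-0.221,-0.139,0],"delta_rot": [0,0,-1],"fingers": 0.3},
    {"slide": [-0.209,-0.157,0],"delta_rot": [0,0,-1],"fingers": 0.3},
  ],
)

```text
time_s: 38.22
tcp_pos: [0.5099, 0.0405, 0.2231]
eef_rot: [-180.0, -0.0, -25.5]
contact_force: [1.1, 0.6, -0.4]
gripper_width: 0.0573
gripper_force: 0.0
```

Emit:
play_rows(
  rows=[
    {"slide": [-0.196,-0.173,-0.003],"delta_rot": [0,0,-1],"fingers": 0.3},
    {"slide": [-0.181,-0.188,-0.003],"delta_rot": [0,0,-1],"fingers": 0.3},
    {"slide": [-0.166,-0.202,-0.003],"delta_rot": [0,0,-1],"fingers": 0.3},
    {"slide": [-0.149,-0.214,-0.003],"delta_rot": [0,0,-1],"fingers": 0.3},
    {"slide": [-0.132,-0.225,-0.003],"delta_rot": [0,0,-1],"fingers": 0.3},
    {"slide": [-0.113,-0.235,-0.003],"delta_rot": [0,0,-1],"fingers": 0.3},
    {"slide": [-0.094,-0.243,-0.003],"delta_rot": [0,0,-1],"fingers": 0.3},
    {"slide": [-0.074,-0.25,-0.003],"delta_rot": [0,0,-1],"fingers": 0.3},
  ],
)

```text
time_s: 39.22
tcp_pos: [0.3879, 0.329, 0.2268]
eef_rot: [-180.0, -0.0, 11.1]
contact_force: [0.3, -0.2, 1.1]
gripper_width: 0.057
gripper_force: 0.0
```

Emit:
play_rows(
  rows=[
    {"slide": [-0.054,-0.255,0],"delta_rot": [0,0,-1],"fingers": 0.3},
    {"slide": [-0.034,-0.259,0],"delta_rot": [0,0,-1],"fingers": 0.3},
    {"slide": [0,0,0],"delta_rot": [0,0,-1],"fingers": 0.3},
    {"slide": [0,0,0],"delta_rot": [0,0,-1],"fingers": 0.3},
    {"slide": [0,0,0],"delta_rot": [0,0,-1],"fingers": 0.3},
    {"slide": [0,0,0],"delta_rot": [0,0,-1],"fingers": 0.3},
    {"slide": [0,0,0],"delta_rot": [0,0,-1],"fingers": 0.3},
    {"slide": [0,0,0],"delta_rot": [0,0,-1],"fingers": 0.3},
  ],
)

```text
time_s: 40.22
tcp_pos: [0.3579, 0.3998, 0.2265]
eef_rot: [-180.0, -0.0, 47.8]
contact_force: [0.2, -0.4, 0.0]
gripper_width: 0.0566
gripper_force: 0.0
```

```bash
cat > kn.py <<'E'
from h import *
S=dict(bl=(259,278),fl=(367,278),br=(271,207),fr=(362,207));T=dict(bl=(326.5,168),br=(454,189),fl=(308.5,275),fr=(437.5,297))
def knobs(cs,ct,rep=True):
    X={}
    for k in S:
        try:
            a,_=disc(cs["image"],S[k]);b,_=disc(ct["image"],T[k]); X[k]=tri(cs,ct,a,b)
            # dot: bright blob at ring radius 4.5..9 px, top view
            u,v=b; g=ct["image"].astype(float).mean(2); A=np.arange(0,360,2); 
            best=[g[int(round(v-np.cos(np.radians(q))*R)),int(round(u-np.sin(np.radians(q))*R))] for q in A for R in(0,)]
            M=cv2.warpPolar(ct["image"],(60,360),(float(u),float(v)),12,cv2.INTER_CUBIC).mean(2)  # rows: angle cw from image +x
            ring=M[:,29:36].mean(1); ring=np.convolve(np.r_[ring[-7:],ring,ring[:7]],np.ones(15)/15,'valid')
            i=int(np.argmax(ring)); th=np.radians(i); wa=np.degrees(np.arctan2(-np.cos(th),-np.sin(th)))
            print(k,X[k].round(4),"dot world deg",round(wa),round(ring.max()),round(float(np.median(ring))))
        except Exception as e: print(k,e)
    return X
E
python3 - <<'E'
from kn import *
t0=dict(image=cv2.imread("pics/top0.png"));s0=dict(image=cv2.imread("pics/side0.png"))
cs,ct=r.capture("side"),r.capture("top")
knobs({**cs,**s0},{**ct,**t0});print(); knobs(cs,ct)
t,s=ct["image"],cs["image"]
z=lambda im,u,v,h=18,w=24:cv2.resize(im[v-h:v+h,u-w:u+w],(198,150),interpolation=cv2.INTER_CUBIC)
a=[np.hstack([z(s,*p) for p in((260,284),(367,284),(272,214),(362,215))]),np.hstack([z(t,*p) for p in((327,168),(309,275),(454,190),(437,297))])]
cv2.imwrite("pics/g6.png",np.vstack(a+[cv2.resize(t[130:320,100:360],(792,300))]))
print(pose()[:2])
E
```

```text
bl [ 0.6782 -0.0036  0.0698] dot world deg -1 171 82
fl [0.4715 0.0333 0.0747] dot world deg -61 183 75
br [ 0.6319 -0.2491  0.0728] dot world deg 176 185 73
fr [ 0.4271 -0.2112  0.0703] dot world deg 17 206 70

bl [ 0.6782 -0.0036  0.0698] dot world deg -1 172 82
fl [0.4716 0.0341 0.0695] dot world deg 9 186 74
br [ 0.633  -0.2493  0.07  ] dot world deg 3 179 76
fr [ 0.427  -0.2111  0.0704] dot world deg 17 206 71
(array([0.357958  , 0.39981915, 0.22651455]), array([-1.79991659e+02, -5.12349029e-04,  4.77109711e+01]))
```

View pics/g6.png

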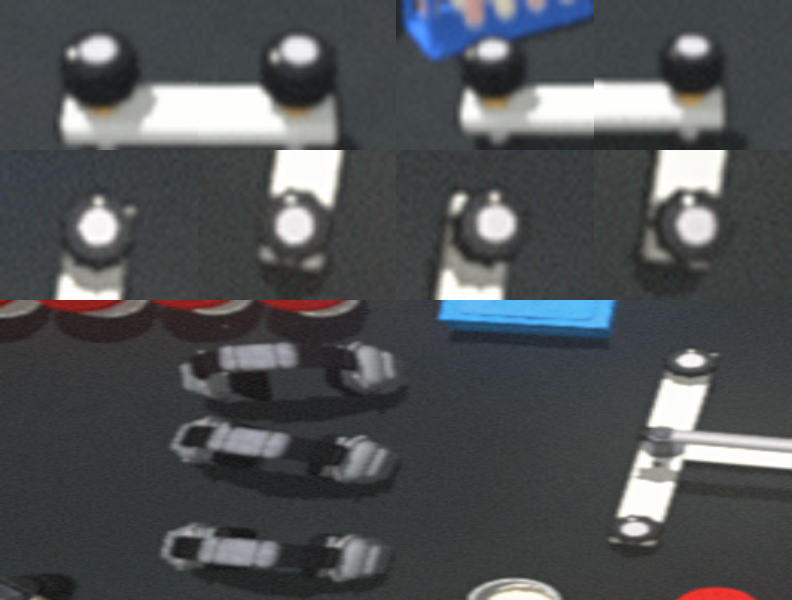

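The four knob tops are level (69.5–70.4 mm) and their dots all point alike (−1°, 9°, 3°, 17°), so the stand is levelled. Muff B has been knocked aside: its crown moved from (171,234) to (179,219). Next, the precise muff poses.

```bash
cat > mf.py <<'E'
from h import *
def crown(ct,uv):
    im=ct["image"]; u,v=uv; w=26
    g=cv2.GaussianBlur(im[v-w:v+w,u-w:u+w],(3,3),0).mean(2)
    m=(g>95).astype('uint8'); m=cv2.morphologyEx(m,cv2.MORPH_OPEN,np.ones((3,3)))
    n,l,s,c=cv2.connectedComponentsWithStats(m,connectivity=4)
    i=1+int(np.argmin(np.hypot(*(c[1:]-w).T))); pts=np.argwhere(l==i)[:,::-1].astype(np.float32)
    rc=cv2.minAreaRect(pts); box=cv2.boxPoints(rc)+[u-w,v-w]
    W=np.array([ray(ct,b,.148) for b in box]); e=[W[1]-W[0],W[2]-W[1]]; L=max(e,key=np.linalg.norm)
    return ray(ct,np.array(rc[0])+[u-w,v-w],.148),np.degrees(np.arctan2(L[1],L[0]))%180,[np.linalg.norm(x).round(4) for x in e],s[i,4]
E
python3 - <<'E'
from mf import *
cs,ct=r.capture("side"),r.capture("top")
for n,p in(("A",(185,166)),("B",(179,219)),("C",(179,290))): print(n,*crown(ct,p))
t=ct["image"][145:315,145:245]
cv2.imwrite("pics/g7.png",np.hstack([cv2.resize(t,(353,600),interpolation=cv2.INTER_CUBIC),cv2.resize(cs["image"][320:460,240:450],(446,297),interpolation=cv2.INTER_CUBIC).copy() if 0 else cv2.copyMakeBorder(cv2.resize(cs["image"][320:460,240:450],(446,297),interpolation=cv2.INTER_CUBIC),0,303,0,0,cv2.BORDER_CONSTANT)]))
E
```

```text
A [0.67005144 0.25545041] 89.25897623740079 [np.float64(0.0438), np.float64(0.0295)] 371
B [0.57393129 0.26730344] 68.01648014210423 [np.float64(0.0319), np.float64(0.0613)] 427
C [0.45271036 0.27472821] 76.52279538255638 [np.float64(0.0389), np.float64(0.069)] 531
```

View pics/g7.png

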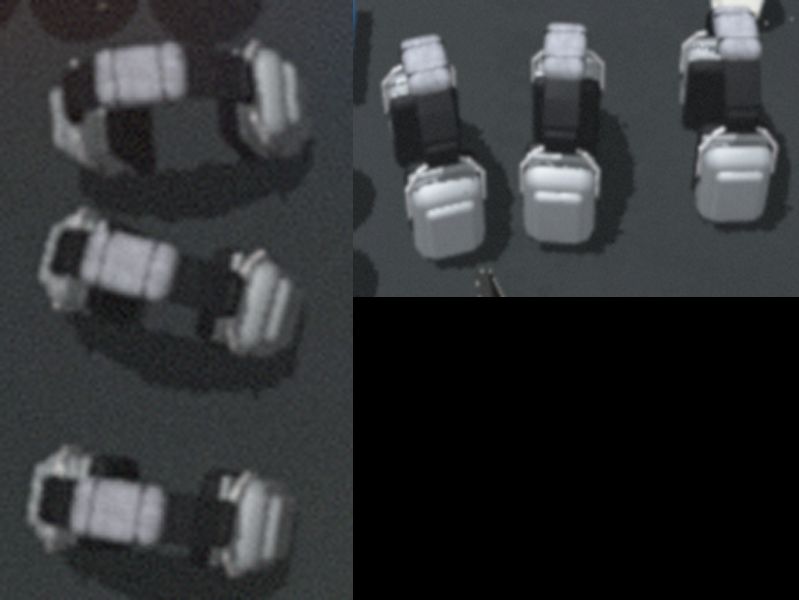

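```bash
python3 - <<'E'
from h import *
cs,ct=r.capture("side"),r.capture("top")
print("jar",tri(cs,ct,(193,360),(191,102)))
for n,p,s in(("A",(184.7,165.7),(424,58)),("B",(181.5,218.1),(563,48)),("C",(178.4,288.9),(736,30))):
    su=((s[0]-353)*210/446+240,s[1]*140/297+320); print(n,ray(ct,p,.15),tri(cs,ct,su,p))
c=np.array([.55245,-.1075]);ys=np.array([.1805,.9836])
for d in(-.07,0,.07):print(d,c+d*ys)
plan(*ray(ct,(178.4,288.9),.15),.2,85)
E
```

```text
jar [0.79001898 0.246544   0.13642775]
A [0.66831362 0.25368978] [0.66920363 0.25416686 0.14767781]
B [0.57264692 0.25846199] [0.57246519 0.25977525 0.14531811]
C [0.44583103 0.26260361] [0.44538314 0.26417748 0.14420157]
-0.07 [ 0.539815 -0.176352]
0 [ 0.55245 -0.1075 ]
0.07 [ 0.565085 -0.038648]
n=9 rot z=-0.907 dyaw=37.4
[-0.031, 0.117, 0.02]
[-0.04, 0.114, 0.02]
[-0.048, 0.111, 0.02]
[-0.056, 0.107, 0.02]
[-0.063, 0.103, 0.02]
[-0.071, 0.098, 0.02]
[-0.077, 0.093, 0.02]
[-0.084, 0.087, 0.02]
[-0.09, 0.08, 0.02]
```

Emit:
play_rows(
  rows=[
    {"slide": [-0.031,0.117,0],"delta_rot": [0,0,-0.907],"fingers": 0.3},
    {"slide": [-0.04,0.114,0],"delta_rot": [0,0,-0.907],"fingers": 0.3},
    {"slide": [-0.048,0.111,0],"delta_rot": [0,0,-0.907],"fingers": 0.3},
    {"slide": [-0.056,0.107,0],"delta_rot": [0,0,-0.907],"fingers": 0.3},
    {"slide": [-0.063,0.103,0],"delta_rot": [0,0,-0.907],"fingers": 0.3},
    {"slide": [-0.07,0.098,0],"delta_rot": [0,0,-0.907],"fingers": 0.3},
    {"slide": [-0.074,0.093,0],"delta_rot": [0,0,-0.907],"fingers": 0.3},
    {"slide": [-0.08,0.087,0],"delta_rot": [0,0,-0.907],"fingers": 0.3},
  ],
)

```text
time_s: 41.52
tcp_pos: [0.4371, 0.2784, 0.2265]
eef_rot: [180.0, -0.0, 81.0]
contact_force: [-0.6, 0.8, 0.2]
gripper_width: 0.0569
gripper_force: 0.0
```

Emit:
play_rows(
  rows=[
    {"slide": [-0.086,0.08,0],"delta_rot": [0,0,-0.907],"fingers": 0.3},
    {"slide": [0,0,0.2],"delta_rot": [0,0,0],"fingers": 0.3},
    {"slide": [0,0,0.2],"delta_rot": [0,0,0],"fingers": 0.3},
    {"slide": [0,0,0.2],"delta_rot": [0,0,0],"fingers": 0.3},
    {"slide": [0,0,0],"delta_rot": [0,0,0],"fingers": 0.3},
  ],
)

```text
time_s: 42.15
tcp_pos: [0.4455, 0.263, 0.1347]
eef_rot: [-179.8, 0.2, 85.0]
contact_force: [-0.5, -0.6, 0.5]
gripper_width: 0.0571
gripper_force: 0.0
```

```bash
python3 - <<'E'
from h import *
print(pose()[:2]);plan(.4455,.2635,.1075,85,2)
E
```

```text
(array([0.44549537, 0.26304857, 0.13470452]), array([-179.84901831,    0.198055  ,   85.00503388]))
n=2 rot z=0.001 dyaw=-0.0
[0.002, -0.0, 0.091]
[0.002, -0.0, 0.091]
```

Emit:
play_rows(
  rows=[
    {"slide": [0.002,0,0.091],"delta_rot": [0,0,0],"fingers": 0.3},
    {"slide": [0.002,0,0.091],"delta_rot": [0,0,0],"fingers": 0.3},
    {"slide": [0,0,0],"delta_rot": [0,0,0],"fingers": -1},
    {"slide": [0,0,0],"delta_rot": [0,0,0],"fingers": -1},
    {"slide": [0,0,0],"delta_rot": [0,0,0],"fingers": -1},
    {"slide": [0,0,0],"delta_rot": [0,0,0],"fingers": -1},
    {"slide": [0,0,0],"delta_rot": [0,0,0],"fingers": -1},
  ],
  squeeze=25,
)

```text
time_s: 43.02
tcp_pos: [0.4469, 0.2651, 0.1096]
eef_rot: [180.0, -0.0, 85.1]
contact_force: [-0.6, -0.5, 2.1]
gripper_width: 0.03
gripper_force: 24.3
```

Emit:
play_rows(
  rows=[
    {"slide": [0,0,-0.05],"delta_rot": [0,0,0],"fingers": -1},
    {"slide": [0,0,-0.25],"delta_rot": [0,0,0],"fingers": -1},
    {"slide": [0,0,-0.25],"delta_rot": [0,0,0],"fingers": -1},
    {"slide": [0,0,-0.25],"delta_rot": [0,0,0],"fingers": -1},
    {"slide": [0,0,-0.25],"delta_rot": [0,0,0],"fingers": -1},
    {"slide": [0,0,-0.25],"delta_rot": [0,0,0],"fingers": -1},
    {"slide": [0,0,0],"delta_rot": [0,0,0],"fingers": -1},
  ],
)

```text
time_s: 43.9
tcp_pos: [0.4476, 0.2657, 0.3075]
eef_rot: [179.8, -0.2, 85.1]
contact_force: [0.1, 0.3, -3.2]
gripper_width: 0.0302
gripper_force: 24.4
```

```bash
python3 - <<'E'
from h import *
print(pose()[:2],pose()[2]["contact_force"],pose()[2]["gripper_width"]);plan(.540,-.176,.31,-10.4,24)
E
```

```text
(array([0.4476393 , 0.26565557, 0.30752411]), array([179.7947784 ,  -0.24234709,  85.06964833])) [ 0.08833792  0.25056484 -3.21839151] 0.030153370890519192
n=24 rot z=0.868 dyaw=-95.5
[-0.12, 0.036, -0.001]
[-0.117, 0.044, -0.001]
[-0.114, 0.052, -0.001]
[-0.11, 0.06, -0.001]
[-0.106, 0.068, -0.001]
[-0.101, 0.075, -0.001]
[-0.095, 0.082, -0.001]
[-0.089, 0.088, -0.001]
[-0.083, 0.094, -0.001]
[-0.076, 0.099, -0.001]
[-0.069, 0.105, -0.001]
[-0.062, 0.109, -0.001]
[-0.054, 0.113, -0.001]
[-0.046, 0.117, -0.001]
[-0.038, 0.119, -0.001]
[-0.029, 0.122, -0.001]
[-0.021, 0.124, -0.001]
[-0.012, 0.125, -0.001]
[-0.004, 0.125, -0.001]
[0.005, 0.125, -0.001]
[0.014, 0.125, -0.001]
[0.022, 0.123, -0.001]
[0.031, 0.121, -0.001]
[0.039, 0.119, -0.001]
```

Emit:
play_rows(
  rows=[
    {"slide": [-0.12,0.036,0],"delta_rot": [0,0,0.868],"fingers": -1},
    {"slide": [-0.117,0.044,0],"delta_rot": [0,0,0.868],"fingers": -1},
    {"slide": [-0.114,0.052,0],"delta_rot": [0,0,0.868],"fingers": -1},
    {"slide": [-0.11,0.06,0],"delta_rot": [0,0,0.868],"fingers": -1},
    {"slide": [-0.106,0.068,0],"delta_rot": [0,0,0.868],"fingers": -1},
    {"slide": [-0.101,0.075,0],"delta_rot": [0,0,0.868],"fingers": -1},
    {"slide": [-0.095,0.082,0],"delta_rot": [0,0,0.868],"fingers": -1},
    {"slide": [-0.089,0.088,0],"delta_rot": [0,0,0.868],"fingers": -1},
  ],
)

```text
time_s: 44.9
tcp_pos: [0.4776, 0.1163, 0.3042]
eef_rot: [180.0, -0.0, 53.0]
contact_force: [0.1, 0.1, -1.8]
gripper_width: 0.0299
gripper_force: 24.4
```

Emit:
play_rows(
  rows=[
    {"slide": [-0.083,0.094,0],"delta_rot": [0,0,0.868],"fingers": -1},
    {"slide": [-0.076,0.099,0],"delta_rot": [0,0,0.868],"fingers": -1},
    {"slide": [-0.069,0.105,0],"delta_rot": [0,0,0.868],"fingers": -1},
    {"slide": [-0.062,0.109,0],"delta_rot": [0,0,0.868],"fingers": -1},
    {"slide": [-0.054,0.113,0],"delta_rot": [0,0,0.868],"fingers": -1},
    {"slide": [-0.046,0.117,0],"delta_rot": [0,0,0.868],"fingers": -1},
    {"slide": [-0.038,0.119,0],"delta_rot": [0,0,0.868],"fingers": -1},
    {"slide": [-0.029,0.122,0],"delta_rot": [0,0,0.868],"fingers": -1},
  ],
)

```text
time_s: 45.9
tcp_pos: [0.5082, -0.0309, 0.3041]
eef_rot: [-180.0, 0.0, 21.1]
contact_force: [1.2, 0.2, -1.8]
gripper_width: 0.0297
gripper_force: 24.4
```

Emit:
play_rows(
  rows=[
    {"slide": [-0.021,0.124,0],"delta_rot": [0,0,0.868],"fingers": -1},
    {"slide": [-0.012,0.125,0],"delta_rot": [0,0,0.868],"fingers": -1},
    {"slide": [-0.004,0.125,0],"delta_rot": [0,0,0.868],"fingers": -1},
    {"slide": [0.005,0.125,0],"delta_rot": [0,0,0.868],"fingers": -1},
    {"slide": [0.014,0.125,0],"delta_rot": [0,0,0.868],"fingers": -1},
    {"slide": [0.022,0.123,0],"delta_rot": [0,0,0.868],"fingers": -1},
    {"slide": [0.031,0.121,0],"delta_rot": [0,0,0.868],"fingers": -1},
    {"slide": [0.039,0.119,0],"delta_rot": [0,0,0.868],"fingers": -1},
  ],
)

```text
time_s: 46.9
tcp_pos: [0.5391, -0.1781, 0.3042]
eef_rot: [180.0, 0.0, -10.7]
contact_force: [0.7, -0.5, -2.9]
gripper_width: 0.0302
gripper_force: 24.4
```

Emit:
play_rows(
  rows=[
    {"slide": [0,0,0],"delta_rot": [0,0,0],"fingers": -1},
    {"slide": [0,0,0],"delta_rot": [0,0,0],"fingers": -1},
  ],
)

```text
time_s: 47.15
tcp_pos: [0.5388, -0.177, 0.304]
eef_rot: [-180.0, 0.0, -10.5]
contact_force: [0.3, -0.1, -1.7]
gripper_width: 0.0301
gripper_force: 24.4
```

```bash
python3 - <<'E'
from kn import *
print(pose()[:2]);plan(.5398,-.1764,.16,-10.4,4)
cs,ct=r.capture("side"),r.capture("top")
for k in("bl","fl"):print(k,disc(cs["image"],S[k]),disc(ct["image"],T[k]) if k=="bl" else "")
cv2.imwrite("pics/g8.png",np.hstack([cv2.resize(cs["image"][130:330,220:420],(400,400)),cv2.resize(ct["image"][120:320,280:480],(400,400))]))
E
```

```text
(array([ 0.538834  , -0.17698838,  0.30400602]), array([-1.79994146e+02,  2.03848987e-02, -1.04537748e+01]))
n=4 rot z=-0.003 dyaw=0.1
[0.001, -0.001, 0.24]
[0.001, -0.001, 0.24]
[0.001, -0.001, 0.24]
[0.001, -0.001, 0.24]Traceback (most recent call last):
  File "<stdin>", line 4, in <module>
  File "h.py", line 14, in disc
    d=[np.hypot(*(c[i]-rad))if s[i,4]>5 else 99 for i in range(1,n)]; i=1+int(np.argmin(d))
                                                                              ~~~~~~~~~^^^
    return _wrapfunc(a, 'argmin', axis=axis, out=out, **kwds)
    return _wrapit(obj, method, *args, **kwds)
    result = getattr(arr, method)(*args, **kwds)
ValueError: attempt to get argmin of an empty sequence
```

```bash
python3 - <<'E'
from kn import *
cs,ct=r.capture("side"),r.capture("top")
for c,D in((cs,S),(ct,T)):
  for k in D:
    try:print(k,disc(c["image"],D[k],th=115))
    except Exception as e:print(k,"hidden")
E
```

```text
bl (array([258.70795513, 277.48505737]), np.int32(64))
fl (array([366.5935661, 277.6849745]), np.int32(61))
br (array([270.54786295, 207.46760862]), np.int32(43))
fr (array([361.41650718, 207.03839713]), np.int32(31))
bl (array([326.01412898, 167.69413529]), np.int32(361))
br (array([451., 180.]), np.int32(1))
fl (array([308.06736952, 275.04491301]), np.int32(361))
fr (array([438.54358951, 296.81964086]), np.int32(66))
```

Emit:
play_rows(
  rows=[
    {"slide": [0.006,-0.001,0.24],"delta_rot": [0,0,0],"fingers": -1},
    {"slide": [0,-0.001,0.24],"delta_rot": [0,0,0],"fingers": -1},
    {"slide": [0,-0.001,0.24],"delta_rot": [0,0,0],"fingers": -1},
    {"slide": [0,0,0.2],"delta_rot": [0,0,0],"fingers": -1},
    {"slide": [0,0,0],"delta_rot": [0,0,0],"fingers": -1},
    {"slide": [0,0,0],"delta_rot": [0,0,0],"fingers": -1},
  ],
)

```text
time_s: 48.1
tcp_pos: [0.5408, -0.1766, 0.1677]
eef_rot: [180.0, -0.1, -10.4]
contact_force: [0.1, -0.9, -1.5]
gripper_width: 0.03
gripper_force: 24.4
```

Emit:
play_rows(
  rows=[
    {"slide": [0,0,0.04],"delta_rot": [0,0,0],"fingers": -1},
    {"slide": [0,0,0.04],"delta_rot": [0,0,0],"fingers": -1},
    {"slide": [0,0,0.02],"delta_rot": [0,0,0],"fingers": -1},
    {"slide": [0,0,0],"delta_rot": [0,0,0],"fingers": -1},
  ],
)

```text
time_s: 48.6
tcp_pos: [0.5397, -0.1766, 0.1509]
eef_rot: [180.0, 0.0, -10.4]
contact_force: [0.6, 0.3, -2.1]
gripper_width: 0.0298
gripper_force: 24.4
```

Emit:
play_rows(
  rows=[
    {"slide": [0,0,0.013],"delta_rot": [0,0,0],"fingers": -1},
    {"slide": [0,0,0],"delta_rot": [0,0,0],"fingers": -1},
  ],
)

```text
time_s: 48.85
tcp_pos: [0.5398, -0.1766, 0.1492]
eef_rot: [180.0, 0.0, -10.4]
contact_force: [-0.3, -0.1, -2.5]
gripper_width: 0.0297
gripper_force: 24.4
```

Emit:
play_rows(
  rows=[
    {"slide": [0,0,0.013],"delta_rot": [0,0,0],"fingers": -1},
    {"slide": [0,0,0],"delta_rot": [0,0,0],"fingers": -1},
  ],
)

```text
time_s: 49.1
tcp_pos: [0.5397, -0.1765, 0.1471]
eef_rot: [180.0, 0.0, -10.4]
contact_force: [0.1, -0.3, -2.5]
gripper_width: 0.0301
gripper_force: 24.4
```

Emit:
play_rows(
  rows=[
    {"slide": [0,0,0.013],"delta_rot": [0,0,0],"fingers": -1},
    {"slide": [0,0,0],"delta_rot": [0,0,0],"fingers": -1},
  ],
)

```text
time_s: 49.35
tcp_pos: [0.5397, -0.1765, 0.1452]
eef_rot: [180.0, 0.0, -10.4]
contact_force: [-0.6, -0.7, -1.8]
gripper_width: 0.0299
gripper_force: 24.4
```

Emit:
play_rows(
  rows=[
    {"slide": [0,0,0.013],"delta_rot": [0,0,0],"fingers": -1},
    {"slide": [0,0,0],"delta_rot": [0,0,0],"fingers": -1},
  ],
)

```text
time_s: 49.6
tcp_pos: [0.5397, -0.1765, 0.1432]
eef_rot: [180.0, 0.0, -10.4]
contact_force: [1.0, 0.0, -2.3]
gripper_width: 0.0299
gripper_force: 24.4
```

Emit:
play_rows(
  rows=[
    {"slide": [0,0,0.008],"delta_rot": [0,0,0],"fingers": -1},
    {"slide": [0,0,0],"delta_rot": [0,0,0],"fingers": -1},
  ],
)

```text
time_s: 49.85
tcp_pos: [0.5399, -0.1765, 0.1421]
eef_rot: [180.0, 0.0, -10.4]
contact_force: [-0.5, 0.1, -2.2]
gripper_width: 0.03
gripper_force: 24.4
```

Emit:
play_rows(
  rows=[
    {"slide": [0,0,0.008],"delta_rot": [0,0,0],"fingers": -1},
    {"slide": [0,0,0],"delta_rot": [0,0,0],"fingers": -1},
  ],
)

```text
time_s: 50.1
tcp_pos: [0.5401, -0.1766, 0.1418]
eef_rot: [180.0, -0.0, -10.4]
contact_force: [-1.5, 0.9, 5.7]
gripper_width: 0.0302
gripper_force: 24.4
```

Emit:
play_rows(
  rows=[
    {"slide": [0,0,0],"delta_rot": [0,0,0],"fingers": 0.1},
    {"slide": [0,0,0],"delta_rot": [0,0,0],"fingers": 0.1},
    {"slide": [0,0,0],"delta_rot": [0,0,0],"fingers": 0.1},
    {"slide": [0,0,0],"delta_rot": [0,0,0],"fingers": 0.1},
    {"slide": [0,0,-0.1],"delta_rot": [0,0,0],"fingers": 0.1},
    {"slide": [0,0,-0.3],"delta_rot": [0,0,0],"fingers": 0.1},
    {"slide": [0,0,-0.3],"delta_rot": [0,0,0],"fingers": 0.1},
    {"slide": [0,0,0],"delta_rot": [0,0,0],"fingers": 0.1},
  ],
)

```text
time_s: 51.1
tcp_pos: [0.5422, -0.1771, 0.2513]
eef_rot: [-180.0, -0.5, -10.4]
contact_force: [-1.1, 0.0, 0.1]
gripper_width: 0.0481
gripper_force: 0.0
```

```bash
python3 - <<'E'
from h import *
print(pose()[:2]);plan(.5725,.259,.25,77,20)
E
```

```text
(array([ 0.54218525, -0.17706898,  0.25134816]), array([-179.97943409,   -0.48040612,  -10.39917058]))
n=20 rot z=-0.953 dyaw=87.4
[-0.016, -0.145, 0.0]
[-0.005, -0.146, 0.0]
[0.006, -0.146, 0.0]
[0.017, -0.145, 0.0]
[0.028, -0.143, 0.0]
[0.039, -0.14, 0.0]
[0.049, -0.137, 0.0]
[0.06, -0.133, 0.0]
[0.07, -0.128, 0.0]
[0.079, -0.122, 0.0]
[0.088, -0.116, 0.0]
[0.097, -0.109, 0.0]
[0.105, -0.101, 0.0]
[0.112, -0.093, 0.0]
[0.119, -0.084, 0.0]
[0.125, -0.075, 0.0]
[0.13, -0.065, 0.0]
[0.135, -0.055, 0.0]
[0.139, -0.044, 0.0]
[0.142, -0.034, 0.0]
```

Emit:
play_rows(
  rows=[
    {"slide": [-0.016,-0.145,0],"delta_rot": [0,0,-0.953],"fingers": 0.3},
    {"slide": [-0.005,-0.146,0],"delta_rot": [0,0,-0.953],"fingers": 0.3},
    {"slide": [0.006,-0.146,0],"delta_rot": [0,0,-0.953],"fingers": 0.3},
    {"slide": [0.017,-0.145,0],"delta_rot": [0,0,-0.953],"fingers": 0.3},
    {"slide": [0.028,-0.143,0],"delta_rot": [0,0,-0.953],"fingers": 0.3},
    {"slide": [0.039,-0.14,0],"delta_rot": [0,0,-0.953],"fingers": 0.3},
    {"slide": [0.049,-0.137,0],"delta_rot": [0,0,-0.953],"fingers": 0.3},
    {"slide": [0.06,-0.133,0],"delta_rot": [0,0,-0.953],"fingers": 0.3},
  ],
)

```text
time_s: 52.1
tcp_pos: [0.552, -0.0013, 0.2462]
eef_rot: [-180.0, 0.0, 24.7]
contact_force: [0.5, 0.9, 0.3]
gripper_width: 0.0568
gripper_force: 0.0
```

Emit:
play_rows(
  rows=[
    {"slide": [0.07,-0.128,0],"delta_rot": [0,0,-0.953],"fingers": 0.3},
    {"slide": [0.079,-0.122,0],"delta_rot": [0,0,-0.953],"fingers": 0.3},
    {"slide": [0.088,-0.116,0],"delta_rot": [0,0,-0.953],"fingers": 0.3},
    {"slide": [0.097,-0.109,0],"delta_rot": [0,0,-0.953],"fingers": 0.3},
    {"slide": [0.105,-0.101,0],"delta_rot": [0,0,-0.953],"fingers": 0.3},
    {"slide": [0.112,-0.093,0],"delta_rot": [0,0,-0.953],"fingers": 0.3},
    {"slide": [0.119,-0.084,0],"delta_rot": [0,0,-0.953],"fingers": 0.3},
    {"slide": [0.125,-0.075,0],"delta_rot": [0,0,-0.953],"fingers": 0.3},
  ],
)

```text
time_s: 53.1
tcp_pos: [0.5643, 0.173, 0.2461]
eef_rot: [-180.0, 0.0, 59.6]
contact_force: [-0.6, -0.2, -0.5]
gripper_width: 0.0569
gripper_force: 0.0
```

Emit:
play_rows(
  rows=[
    {"slide": [0.13,-0.065,0],"delta_rot": [0,0,-0.953],"fingers": 0.3},
    {"slide": [0.135,-0.055,0],"delta_rot": [0,0,-0.953],"fingers": 0.3},
    {"slide": [0.139,-0.044,0],"delta_rot": [0,0,-0.953],"fingers": 0.3},
    {"slide": [0.142,-0.034,0],"delta_rot": [0,0,-0.953],"fingers": 0.3},
    {"slide": [0,0,0.3],"delta_rot": [0,0,0],"fingers": 0.3},
    {"slide": [0,0,0.3],"delta_rot": [0,0,0],"fingers": 0.3},
    {"slide": [0,0,0],"delta_rot": [0,0,0],"fingers": 0.3},
  ],
)

```text
time_s: 53.98
tcp_pos: [0.5684, 0.2581, 0.1527]
eef_rot: [-179.7, 0.3, 76.9]
contact_force: [-0.3, -0.5, 0.1]
gripper_width: 0.0566
gripper_force: 0.0
```

```bash
python3 - <<'E'
from kn import *
print(pose()[:2]);plan(.5725,.259,.1085,77,2)
cs,ct=r.capture("side"),r.capture("top")
knobs(cs,ct)
cv2.imwrite("pics/g8.png",np.hstack([cv2.resize(cs["image"][130:330,220:420],(400,400)),cv2.resize(ct["image"][130:330,280:480],(400,400))]))
E
```

```text
(array([0.56843723, 0.25813363, 0.15271277]), array([-179.73013638,    0.31376839,   76.92958161]))
n=2 rot z=-0.008 dyaw=0.1
[0.006, 0.013, 0.147]
[0.006, 0.013, 0.147]
bl [ 0.6782 -0.0036  0.0698] dot world deg -1 172 83
fl [0.4715 0.0337 0.0799] dot world deg 8 207 74
br [ 0.6331 -0.2492  0.0705] dot world deg 3 176 77
fr attempt to get argmin of an empty sequence
```

View pics/g8.png

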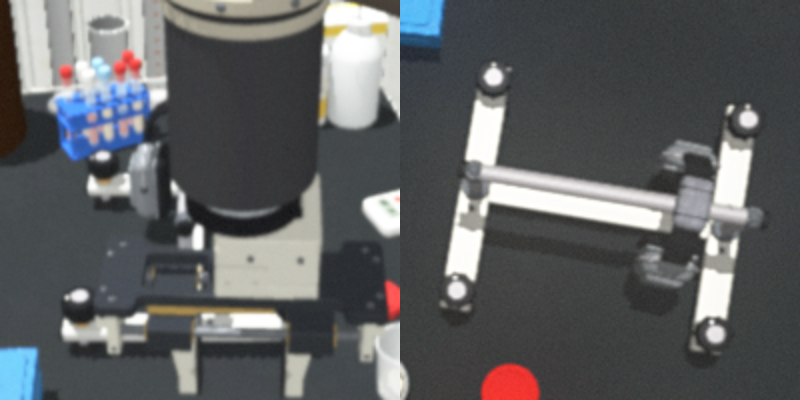

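Muff C hangs well (crown at (427,231) on the rail, one cup each side) and the stand hasn't moved. Now I'll grasp B.

Emit:
play_rows(
  rows=[
    {"slide": [0.006,0.013,0.147],"delta_rot": [0,0,0],"fingers": 0.3},
    {"slide": [0.006,0.013,0.147],"delta_rot": [0,0,0],"fingers": 0.3},
    {"slide": [0,0,0],"delta_rot": [0,0,0],"fingers": -1},
    {"slide": [0,0,0],"delta_rot": [0,0,0],"fingers": -1},
    {"slide": [0,0,0],"delta_rot": [0,0,0],"fingers": -1},
    {"slide": [0,0,0],"delta_rot": [0,0,0],"fingers": -1},
    {"slide": [0,0,0],"delta_rot": [0,0,0],"fingers": -1},
  ],
)

```text
time_s: 54.95
tcp_pos: [0.5755, 0.261, 0.1135]
eef_rot: [179.9, -0.1, 77.0]
contact_force: [-1.8, 0.3, 6.6]
gripper_width: 0.0296
gripper_force: 25.1
```

Emit:
play_rows(
  rows=[
    {"slide": [0,0,-0.05],"delta_rot": [0,0,0],"fingers": -1},
    {"slide": [0,0,-0.25],"delta_rot": [0,0,0],"fingers": -1},
    {"slide": [0,0,-0.25],"delta_rot": [0,0,0],"fingers": -1},
    {"slide": [0,0,-0.25],"delta_rot": [0,0,0],"fingers": -1},
    {"slide": [0,0,-0.25],"delta_rot": [0,0,0],"fingers": -1},
    {"slide": [0,0,-0.25],"delta_rot": [0,0,0],"fingers": -1},
    {"slide": [0,0,0],"delta_rot": [0,0,0],"fingers": -1},
  ],
)

```text
time_s: 55.82
tcp_pos: [0.576, 0.261, 0.3106]
eef_rot: [179.8, -0.2, 76.9]
contact_force: [0.2, 0.5, -3.9]
gripper_width: 0.03
gripper_force: 24.8
```

```bash
python3 - <<'E'
from h import *
print(pose()[:2]);plan(.5525,-.1075,.31,-10.4,20)
E
```

```text
(array([0.57598039, 0.26099523, 0.31056914]), array([179.77678022,  -0.23781135,  76.94718627]))
n=20 rot z=0.953 dyaw=-87.3
[-0.121, 0.02, 0.0]
[-0.12, 0.029, 0.0]
[-0.117, 0.038, 0.0]
[-0.114, 0.047, 0.0]
[-0.11, 0.056, 0.0]
[-0.105, 0.064, 0.0]
[-0.1, 0.072, 0.0]
[-0.094, 0.079, 0.0]
[-0.088, 0.086, 0.0]
[-0.081, 0.092, 0.0]
[-0.074, 0.098, 0.0]
[-0.066, 0.104, 0.0]
[-0.058, 0.108, 0.0]
[-0.05, 0.113, 0.0]
[-0.041, 0.116, 0.0]
[-0.032, 0.119, 0.0]
[-0.023, 0.121, 0.0]
[-0.014, 0.122, 0.0]
[-0.004, 0.123, 0.0]
[0.005, 0.123, 0.0]
```

Emit:
play_rows(
  rows=[
    {"slide": [-0.121,0.02,0],"delta_rot": [0,0,0.953],"fingers": -1},
    {"slide": [-0.12,0.029,0],"delta_rot": [0,0,0.953],"fingers": -1},
    {"slide": [-0.117,0.038,0],"delta_rot": [0,0,0.953],"fingers": -1},
    {"slide": [-0.114,0.047,0],"delta_rot": [0,0,0.953],"fingers": -1},
    {"slide": [-0.11,0.056,0],"delta_rot": [0,0,0.953],"fingers": -1},
    {"slide": [-0.105,0.064,0],"delta_rot": [0,0,0.953],"fingers": -1},
    {"slide": [-0.1,0.072,0],"delta_rot": [0,0,0.953],"fingers": -1},
    {"slide": [-0.094,0.079,0],"delta_rot": [0,0,0.953],"fingers": -1},
  ],
)

```text
time_s: 56.82
tcp_pos: [0.5646, 0.1123, 0.3056]
eef_rot: [-179.9, 0.1, 41.9]
contact_force: [0.2, 0.5, -2.9]
gripper_width: 0.0295
gripper_force: 24.8
```

Emit:
play_rows(
  rows=[
    {"slide": [-0.088,0.086,0],"delta_rot": [0,0,0.953],"fingers": -1},
    {"slide": [-0.081,0.092,0],"delta_rot": [0,0,0.953],"fingers": -1},
    {"slide": [-0.074,0.098,0],"delta_rot": [0,0,0.953],"fingers": -1},
    {"slide": [-0.066,0.104,0],"delta_rot": [0,0,0.953],"fingers": -1},
    {"slide": [-0.058,0.108,0],"delta_rot": [0,0,0.953],"fingers": -1},
    {"slide": [-0.05,0.113,0],"delta_rot": [0,0,0.953],"fingers": -1},
    {"slide": [-0.041,0.116,0],"delta_rot": [0,0,0.953],"fingers": -1},
    {"slide": [-0.032,0.119,0],"delta_rot": [0,0,0.953],"fingers": -1},
  ],
)

```text
time_s: 57.82
tcp_pos: [0.5551, -0.0348, 0.3057]
eef_rot: [-180.0, 0.1, 6.9]
contact_force: [1.6, 0.8, -3.7]
gripper_width: 0.0293
gripper_force: 24.8
```

Emit:
play_rows(
  rows=[
    {"slide": [-0.023,0.121,0],"delta_rot": [0,0,0.953],"fingers": -1},
    {"slide": [-0.014,0.122,0],"delta_rot": [0,0,0.953],"fingers": -1},
    {"slide": [-0.004,0.123,0],"delta_rot": [0,0,0.953],"fingers": -1},
    {"slide": [0.005,0.123,0],"delta_rot": [0,0,0.953],"fingers": -1},
    {"slide": [0,0,0],"delta_rot": [0,0,0],"fingers": -1},
    {"slide": [0,0,0],"delta_rot": [0,0,0],"fingers": -1},
  ],
)

```text
time_s: 58.58
tcp_pos: [0.5508, -0.1077, 0.3061]
eef_rot: [-180.0, 0.1, -10.4]
contact_force: [-0.9, 0.3, -3.6]
gripper_width: 0.0296
gripper_force: 24.8
```

```bash
python3 - <<'E'
from h import *
print(pose()[:2]);plan(.5525,-.1075,.152,-10.4,5)
E
```

```text
(array([ 0.55078638, -0.10766902,  0.30614975]), array([-1.79997170e+02,  7.07333839e-02, -1.03793632e+01]))
n=5 rot z=0.001 dyaw=-0.0
[0.002, -0.001, 0.206]
[0.002, -0.001, 0.206]
[0.002, -0.001, 0.206]
[0.002, -0.001, 0.206]
[0.002, -0.001, 0.206]
```

Emit:
play_rows(
  rows=[
    {"slide": [0.008,-0.001,0.21],"delta_rot": [0,0,0],"fingers": -1},
    {"slide": [0.002,-0.001,0.206],"delta_rot": [0,0,0],"fingers": -1},
    {"slide": [0,0,0.206],"delta_rot": [0,0,0],"fingers": -1},
    {"slide": [0,0,0.206],"delta_rot": [0,0,0],"fingers": -1},
    {"slide": [0,0,0.206],"delta_rot": [0,0,0],"fingers": -1},
    {"slide": [0,0,0],"delta_rot": [0,0,0],"fingers": -1},
    {"slide": [0,0,0],"delta_rot": [0,0,0],"fingers": -1},
  ],
)

```text
time_s: 59.45
tcp_pos: [0.5536, -0.1076, 0.153]
eef_rot: [180.0, -0.1, -10.4]
contact_force: [0.1, -0.0, -2.1]
gripper_width: 0.0296
gripper_force: 24.8
```

Emit:
play_rows(
  rows=[
    {"slide": [0,0,0.013],"delta_rot": [0,0,0],"fingers": -1},
    {"slide": [0,0,0],"delta_rot": [0,0,0],"fingers": -1},
  ],
)

```text
time_s: 59.7
tcp_pos: [0.5531, -0.1078, 0.1506]
eef_rot: [-180.0, -0.1, -10.4]
contact_force: [0.5, 0.3, -2.4]
gripper_width: 0.0293
gripper_force: 24.8
```

Emit:
play_rows(
  rows=[
    {"slide": [0,0,0.013],"delta_rot": [0,0,0],"fingers": -1},
    {"slide": [0,0,0],"delta_rot": [0,0,0],"fingers": -1},
  ],
)

```text
time_s: 59.95
tcp_pos: [0.5526, -0.1079, 0.1479]
eef_rot: [-180.0, 0.0, -10.4]
contact_force: [-0.5, -0.7, -2.4]
gripper_width: 0.0297
gripper_force: 24.8
```

Emit:
play_rows(
  rows=[
    {"slide": [0,0,0.009],"delta_rot": [0,0,0],"fingers": -1},
    {"slide": [0,0,0],"delta_rot": [0,0,0],"fingers": -1},
  ],
)

```text
time_s: 60.2
tcp_pos: [0.5526, -0.1079, 0.1464]
eef_rot: [180.0, 0.0, -10.4]
contact_force: [-0.4, 0.4, -2.4]
gripper_width: 0.0296
gripper_force: 24.8
```

Emit:
play_rows(
  rows=[
    {"slide": [0,0,0.008],"delta_rot": [0,0,0],"fingers": -1},
    {"slide": [0,0,0],"delta_rot": [0,0,0],"fingers": -1},
  ],
)

```text
time_s: 60.45
tcp_pos: [0.5528, -0.1079, 0.1456]
eef_rot: [180.0, -0.0, -10.4]
contact_force: [-0.3, -0.3, 0.4]
gripper_width: 0.0295
gripper_force: 24.8
```

Contact. I'll release with a modest opening because C is alongside, rise, and go to A.

Emit:
play_rows(
  rows=[
    {"slide": [0,0,0.002],"delta_rot": [0,0,0],"fingers": 0.0},
    {"slide": [0,0,0],"delta_rot": [0,0,0],"fingers": 0.0},
    {"slide": [0,0,0],"delta_rot": [0,0,0],"fingers": 0.0},
    {"slide": [0,0,0],"delta_rot": [0,0,0],"fingers": 0.0},
    {"slide": [0,0,-0.1],"delta_rot": [0,0,0],"fingers": 0.0},
    {"slide": [0,0,-0.3],"delta_rot": [0,0,0],"fingers": 0.0},
    {"slide": [0,0,-0.3],"delta_rot": [0,0,0],"fingers": 0.0},
    {"slide": [0,0,0],"delta_rot": [0,0,0],"fingers": 0.0},
  ],
)

```text
time_s: 61.45
tcp_pos: [0.5551, -0.1081, 0.2554]
eef_rot: [-179.9, -0.5, -10.4]
contact_force: [0.1, 0.2, -0.7]
gripper_width: 0.0438
gripper_force: 0.0
```

```bash
python3 - <<'E'
from h import *
print(pose()[:2]);plan(.669,.254,.25,93,23)
E
```

```text
(array([ 0.55507508, -0.10809262,  0.25540449]), array([-179.92042418,   -0.47449836,  -10.39374756]))
n=23 rot z=-0.981 dyaw=103.4
[0.014, -0.109, 0.002]
[0.022, -0.108, 0.002]
[0.03, -0.106, 0.002]
[0.039, -0.103, 0.002]
[0.047, -0.1, 0.002]
[0.054, -0.096, 0.002]
[0.062, -0.091, 0.002]
[0.069, -0.086, 0.002]
[0.075, -0.08, 0.002]
[0.081, -0.074, 0.002]
[0.087, -0.068, 0.002]
[0.092, -0.061, 0.002]
[0.096, -0.053, 0.002]
[0.1, -0.046, 0.002]
[0.103, -0.038, 0.002]
[0.106, -0.029, 0.002]
[0.108, -0.021, 0.002]
[0.109, -0.012, 0.002]
[0.11, -0.004, 0.002]
[0.11, 0.005, 0.002]
[0.109, 0.013, 0.002]
[0.108, 0.022, 0.002]
[0.106, 0.03, 0.002]
```

Emit:
play_rows(
  rows=[
    {"slide": [0.014,-0.109,0],"delta_rot": [0,0,-0.981],"fingers": 0.0},
    {"slide": [0.022,-0.108,0],"delta_rot": [0,0,-0.981],"fingers": 0.3},
    {"slide": [0.03,-0.106,0],"delta_rot": [0,0,-0.981],"fingers": 0.3},
    {"slide": [0.039,-0.103,0],"delta_rot": [0,0,-0.981],"fingers": 0.3},
    {"slide": [0.047,-0.1,0],"delta_rot": [0,0,-0.981],"fingers": 0.3},
    {"slide": [0.054,-0.096,0],"delta_rot": [0,0,-0.981],"fingers": 0.3},
    {"slide": [0.062,-0.091,0],"delta_rot": [0,0,-0.981],"fingers": 0.3},
    {"slide": [0.069,-0.086,0],"delta_rot": [0,0,-0.981],"fingers": 0.3},
  ],
)

```text
time_s: 62.45
tcp_pos: [0.5925, 0.0187, 0.2502]
eef_rot: [-180.0, 0.0, 25.7]
contact_force: [-0.2, 0.4, 0.4]
gripper_width: 0.0571
gripper_force: 0.0
```

Emit:
play_rows(
  rows=[
    {"slide": [0.075,-0.08,0],"delta_rot": [0,0,-0.981],"fingers": 0.3},
    {"slide": [0.081,-0.074,0],"delta_rot": [0,0,-0.981],"fingers": 0.3},
    {"slide": [0.087,-0.068,0],"delta_rot": [0,0,-0.981],"fingers": 0.3},
    {"slide": [0.092,-0.061,0],"delta_rot": [0,0,-0.981],"fingers": 0.3},
    {"slide": [0.096,-0.053,0],"delta_rot": [0,0,-0.981],"fingers": 0.3},
    {"slide": [0.1,-0.046,0],"delta_rot": [0,0,-0.981],"fingers": 0.3},
    {"slide": [0.103,-0.038,0],"delta_rot": [0,0,-0.981],"fingers": 0.3},
    {"slide": [0.106,-0.029,0],"delta_rot": [0,0,-0.981],"fingers": 0.3},
  ],
)

```text
time_s: 63.45
tcp_pos: [0.6321, 0.1445, 0.2501]
eef_rot: [-180.0, 0.0, 61.7]
contact_force: [0.7, -0.2, 0.4]
gripper_width: 0.057
gripper_force: 0.0
```

Emit:
play_rows(
  rows=[
    {"slide": [0.108,-0.021,0],"delta_rot": [0,0,-0.981],"fingers": 0.3},
    {"slide": [0.109,-0.012,0],"delta_rot": [0,0,-0.981],"fingers": 0.3},
    {"slide": [0.11,-0.004,0],"delta_rot": [0,0,-0.981],"fingers": 0.3},
    {"slide": [0.11,0.005,0],"delta_rot": [0,0,-0.981],"fingers": 0.3},
    {"slide": [0.109,0.013,0],"delta_rot": [0,0,-0.981],"fingers": 0.3},
    {"slide": [0.108,0.022,0],"delta_rot": [0,0,-0.981],"fingers": 0.3},
    {"slide": [0.106,0.03,0],"delta_rot": [0,0,-0.981],"fingers": 0.3},
    {"slide": [0,0,0.2],"delta_rot": [0,0,0],"fingers": 0.3},
  ],
)

```text
time_s: 64.45
tcp_pos: [0.6682, 0.2559, 0.2219]
eef_rot: [179.8, -0.1, 93.1]
contact_force: [-0.1, 0.6, -0.1]
gripper_width: 0.0568
gripper_force: 0.0
```

```bash
python3 - <<'E'
from kn import *
print(pose()[:2]);plan(.669,.254,.111,93,4)
cs,ct=r.capture("side"),r.capture("top")
knobs(cs,ct)
E
```

```text
(array([0.66822038, 0.25585619, 0.22191076]), array([ 1.79773315e+02, -9.81805789e-02,  9.31294839e+01]))
n=4 rot z=0.007 dyaw=-0.1
[-0.003, 0.001, 0.185]
[-0.003, 0.001, 0.185]
[-0.003, 0.001, 0.185]
[-0.003, 0.001, 0.185]
bl [ 0.6783 -0.0038  0.0696] dot world deg 0 174 86
fl [0.4718 0.034  0.0695] dot world deg 8 211 77
br [ 0.6334 -0.2515  0.0589] dot world deg 3 179 79
fr [ 0.4269 -0.2111  0.0702] dot world deg 17 214 74
```

Emit:
play_rows(
  rows=[
    {"slide": [-0.002,0.001,0.18],"delta_rot": [0,0,0],"fingers": 0.3},
    {"slide": [-0.002,0.001,0.18],"delta_rot": [0,0,0],"fingers": 0.3},
    {"slide": [0,0,0.18],"delta_rot": [0,0,0],"fingers": 0.3},
    {"slide": [0,0,0.17],"delta_rot": [0,0,0],"fingers": 0.3},
    {"slide": [0,0,0],"delta_rot": [0,0,0],"fingers": 0.3},
    {"slide": [0,0,0],"delta_rot": [0,0,0],"fingers": -1},
    {"slide": [0,0,0],"delta_rot": [0,0,0],"fingers": -1},
    {"slide": [0,0,0],"delta_rot": [0,0,0],"fingers": -1},
  ],
)

```text
time_s: 65.55
tcp_pos: [0.6676, 0.2539, 0.1147]
eef_rot: [179.9, -0.0, 93.0]
contact_force: [0.4, -0.3, 0.4]
gripper_width: 0.0323
gripper_force: 0.2
```

Emit:
play_rows(
  rows=[
    {"slide": [0,0,0],"delta_rot": [0,0,0],"fingers": -1},
    {"slide": [0,0,0],"delta_rot": [0,0,0],"fingers": -1},
  ],
)

```text
time_s: 65.8
tcp_pos: [0.6678, 0.2538, 0.1145]
eef_rot: [179.9, -0.0, 93.0]
contact_force: [0.0, -0.1, 4.9]
gripper_width: 0.0295
gripper_force: 24.7
```

Emit:
play_rows(
  rows=[
    {"slide": [0,0,-0.05],"delta_rot": [0,0,0],"fingers": -1},
    {"slide": [0,0,-0.25],"delta_rot": [0,0,0],"fingers": -1},
    {"slide": [0,0,-0.25],"delta_rot": [0,0,0],"fingers": -1},
    {"slide": [0,0,-0.25],"delta_rot": [0,0,0],"fingers": -1},
    {"slide": [0,0,-0.25],"delta_rot": [0,0,0],"fingers": -1},
    {"slide": [0,0,-0.25],"delta_rot": [0,0,0],"fingers": -1},
    {"slide": [0,0,0],"delta_rot": [0,0,0],"fingers": -1},
  ],
)

```text
time_s: 66.68
tcp_pos: [0.6681, 0.2541, 0.3123]
eef_rot: [179.7, -0.1, 93.0]
contact_force: [0.5, -0.6, -2.6]
gripper_width: 0.0292
gripper_force: 24.7
```

```bash
python3 - <<'E'
from h import *
print(pose()[:2],pose()[2]["contact_force"]);plan(.5655,-.0386,.31,-10.4,24)
ct=r.capture("top");cv2.imwrite("pics/t9.png",ct["image"])
# hung crowns: bright/grey blobs near rail; print predicted px of slot crowns at z .18
for d in(-.07,0,.07): print(proj(ct,[.55245+d*.1805,-.1075+d*.9836,.182]))
E
```

```text
(array([0.6680893 , 0.25405009, 0.3123084 ]), array([ 1.79730162e+02, -1.35575271e-01,  9.30062016e+01])) [ 0.46586578 -0.62471452 -2.56189641]
n=24 rot z=0.940 dyaw=-103.4
[-0.08, -0.033, 0.001]
[-0.082, -0.027, 0.001]
[-0.084, -0.02, 0.001]
[-0.085, -0.014, 0.001]
[-0.086, -0.008, 0.001]
[-0.086, -0.001, 0.001]
[-0.086, 0.005, 0.001]
[-0.085, 0.012, 0.001]
[-0.084, 0.018, 0.001]
[-0.083, 0.024, 0.001]
[-0.081, 0.031, 0.001]
[-0.078, 0.037, 0.001]
[-0.075, 0.042, 0.001]
[-0.072, 0.048, 0.001]
[-0.068, 0.053, 0.001]
[-0.064, 0.058, 0.001]
[-0.059, 0.063, 0.001]
[-0.054, 0.067, 0.001]
[-0.049, 0.071, 0.001]
[-0.044, 0.074, 0.001]
[-0.038, 0.077, 0.001]
[-0.032, 0.08, 0.001]
[-0.026, 0.082, 0.001]
[-0.02, 0.084, 0.001]
[427.20931795 231.76858805]
[387.26985952 224.97621517]
[347.47812481 218.20896517]
```

Emit:
play_rows(
  rows=[
    {"slide": [-0.08,-0.033,0],"delta_rot": [0,0,0.94],"fingers": -1},
    {"slide": [-0.082,-0.027,0],"delta_rot": [0,0,0.94],"fingers": -1},
    {"slide": [-0.084,-0.02,0],"delta_rot": [0,0,0.94],"fingers": -1},
    {"slide": [-0.085,-0.014,0],"delta_rot": [0,0,0.94],"fingers": -1},
    {"slide": [-0.086,-0.008,0],"delta_rot": [0,0,0.94],"fingers": -1},
    {"slide": [-0.086,-0.001,0],"delta_rot": [0,0,0.94],"fingers": -1},
    {"slide": [-0.086,0.005,0],"delta_rot": [0,0,0.94],"fingers": -1},
    {"slide": [-0.085,0.012,0],"delta_rot": [0,0,0.94],"fingers": -1},
  ],
)

```text
time_s: 67.72
tcp_pos: [0.6317, 0.1554, 0.3064]
eef_rot: [-179.9, 0.1, 58.4]
contact_force: [-0.2, 0.7, -1.0]
gripper_width: 0.0294
gripper_force: 24.7
```

Emit:
play_rows(
  rows=[
    {"slide": [-0.084,0.018,0],"delta_rot": [0,0,0.94],"fingers": -1},
    {"slide": [-0.083,0.024,0],"delta_rot": [0,0,0.94],"fingers": -1},
    {"slide": [-0.081,0.031,0],"delta_rot": [0,0,0.94],"fingers": -1},
    {"slide": [-0.078,0.037,0],"delta_rot": [0,0,0.94],"fingers": -1},
    {"slide": [-0.075,0.042,0],"delta_rot": [0,0,0.94],"fingers": -1},
    {"slide": [-0.072,0.048,0],"delta_rot": [0,0,0.94],"fingers": -1},
    {"slide": [-0.068,0.053,0],"delta_rot": [0,0,0.94],"fingers": -1},
    {"slide": [-0.064,0.058,0],"delta_rot": [0,0,0.94],"fingers": -1},
  ],
)

```text
time_s: 68.72
tcp_pos: [0.5974, 0.0578, 0.3066]
eef_rot: [-180.0, 0.2, 23.9]
contact_force: [0.9, -0.6, -1.8]
gripper_width: 0.0297
gripper_force: 24.7
```

Emit:
play_rows(
  rows=[
    {"slide": [-0.059,0.063,0],"delta_rot": [0,0,0.94],"fingers": -1},
    {"slide": [-0.054,0.067,0],"delta_rot": [0,0,0.94],"fingers": -1},
    {"slide": [-0.049,0.071,0],"delta_rot": [0,0,0.94],"fingers": -1},
    {"slide": [-0.044,0.074,0],"delta_rot": [0,0,0.94],"fingers": -1},
    {"slide": [-0.038,0.077,0],"delta_rot": [0,0,0.94],"fingers": -1},
    {"slide": [-0.032,0.08,0],"delta_rot": [0,0,0.94],"fingers": -1},
    {"slide": [-0.026,0.082,0],"delta_rot": [0,0,0.94],"fingers": -1},
    {"slide": [-0.02,0.084,0],"delta_rot": [0,0,0.94],"fingers": -1},
  ],
)

```text
time_s: 69.72
tcp_pos: [0.5632, -0.0396, 0.3067]
eef_rot: [180.0, 0.2, -10.6]
contact_force: [-0.1, -0.3, -2.2]
gripper_width: 0.0293
gripper_force: 24.7
```

Emit:
play_rows(
  rows=[
    {"slide": [0,0,0],"delta_rot": [0,0,0],"fingers": -1},
    {"slide": [0,0,0],"delta_rot": [0,0,0],"fingers": -1},
  ],
)

```text
time_s: 69.97
tcp_pos: [0.5641, -0.039, 0.3077]
eef_rot: [180.0, 0.1, -10.3]
contact_force: [-0.3, 0.5, -2.8]
gripper_width: 0.0295
gripper_force: 24.7
```

```bash
python3 - <<'E'
from h import *
print(pose()[:2]);plan(.5651,-.0386,.153,-10.4,5)
cs,ct=r.capture("side"),r.capture("top")
cv2.imwrite("pics/g9.png",np.hstack([cv2.resize(cs["image"][130:330,220:420],(400,400)),cv2.resize(ct["image"][130:330,280:480],(400,400))]))
E
```

```text
(array([ 0.56405543, -0.03901049,  0.30765953]), array([ 1.79987602e+02,  8.16497967e-02, -1.03329401e+01]))
n=5 rot z=0.003 dyaw=-0.1
[0.001, -0.001, 0.206]
[0.001, -0.001, 0.206]
[0.001, -0.001, 0.206]
[0.001, -0.001, 0.206]
[0.001, -0.001, 0.206]
```

Emit:
play_rows(
  rows=[
    {"slide": [0.006,-0.003,0.206],"delta_rot": [0,0,0],"fingers": -1},
    {"slide": [0,0,0.206],"delta_rot": [0,0,0],"fingers": -1},
    {"slide": [0,0,0.206],"delta_rot": [0,0,0],"fingers": -1},
    {"slide": [0,0,0.206],"delta_rot": [0,0,0],"fingers": -1},
    {"slide": [0,0,0.206],"delta_rot": [0,0,0],"fingers": -1},
    {"slide": [0,0,0],"delta_rot": [0,0,0],"fingers": -1},
    {"slide": [0,0,0],"delta_rot": [0,0,0],"fingers": -1},
  ],
)

```text
time_s: 70.95
tcp_pos: [0.5663, -0.0388, 0.1553]
eef_rot: [180.0, -0.1, -10.4]
contact_force: [1.5, 0.5, -1.4]
gripper_width: 0.0295
gripper_force: 24.7
```

Emit:
play_rows(
  rows=[
    {"slide": [0,0,0.013],"delta_rot": [0,0,0],"fingers": -1},
    {"slide": [0,0,0.007],"delta_rot": [0,0,0],"fingers": -1},
    {"slide": [0,0,0],"delta_rot": [0,0,0],"fingers": -1},
  ],
)

```text
time_s: 71.32
tcp_pos: [0.5655, -0.039, 0.1514]
eef_rot: [-180.0, -0.0, -10.4]
contact_force: [0.1, -0.0, -2.0]
gripper_width: 0.0295
gripper_force: 24.7
```

Emit:
play_rows(
  rows=[
    {"slide": [0,0,0.01],"delta_rot": [0,0,0],"fingers": -1},
    {"slide": [0,0,0],"delta_rot": [0,0,0],"fingers": -1},
  ],
)

```text
time_s: 71.58
tcp_pos: [0.5652, -0.039, 0.1494]
eef_rot: [180.0, 0.0, -10.4]
contact_force: [0.1, 0.2, -1.4]
gripper_width: 0.0295
gripper_force: 24.7
```

Emit:
play_rows(
  rows=[
    {"slide": [0,0,0.009],"delta_rot": [0,0,0],"fingers": -1},
    {"slide": [0,0,0],"delta_rot": [0,0,0],"fingers": -1},
  ],
)

```text
time_s: 71.82
tcp_pos: [0.5652, -0.039, 0.148]
eef_rot: [180.0, 0.0, -10.4]
contact_force: [0.2, -0.6, -1.7]
gripper_width: 0.0293
gripper_force: 24.7
```

Emit:
play_rows(
  rows=[
    {"slide": [0,0,0.008],"delta_rot": [0,0,0],"fingers": -1},
    {"slide": [0,0,0],"delta_rot": [0,0,0],"fingers": -1},
  ],
)

```text
time_s: 72.08
tcp_pos: [0.5654, -0.039, 0.1471]
eef_rot: [180.0, -0.0, -10.4]
contact_force: [0.3, -0.1, -0.9]
gripper_width: 0.0297
gripper_force: 24.7
```

Contact is starting. I'll release, rise, and retreat to −x/+y for a final check.

Emit:
play_rows(
  rows=[
    {"slide": [0,0,0.004],"delta_rot": [0,0,0],"fingers": -1},
    {"slide": [0,0,0],"delta_rot": [0,0,0],"fingers": 0.0},
    {"slide": [0,0,0],"delta_rot": [0,0,0],"fingers": 0.0},
    {"slide": [0,0,0],"delta_rot": [0,0,0],"fingers": 0.0},
    {"slide": [0,0,0],"delta_rot": [0,0,0],"fingers": 0.0},
    {"slide": [0,0,-0.1],"delta_rot": [0,0,0],"fingers": 0.0},
    {"slide": [0,0,-0.3],"delta_rot": [0,0,0],"fingers": 0.0},
    {"slide": [0,0,-0.3],"delta_rot": [0,0,0],"fingers": 0.0},
  ],
)

```text
time_s: 73.08
tcp_pos: [0.5653, -0.0392, 0.2536]
eef_rot: [180.0, -0.0, -10.4]
contact_force: [1.4, -1.1, 0.3]
gripper_width: 0.0437
gripper_force: 0.0
```

```bash
python3 - <<'E'
from h import *
print(pose()[:2]);plan(.36,.40,.26,-10.4,12)
E
```

```text
(array([ 0.56531353, -0.03918308,  0.25362414]), array([ 1.79982358e+02, -1.81291008e-02, -1.04026176e+01]))
n=12 rot z=-0.000 dyaw=0.0
[-0.156, -0.219, -0.004]
[-0.156, -0.219, -0.004]
[-0.156, -0.219, -0.004]
[-0.156, -0.219, -0.004]
[-0.156, -0.219, -0.004]
[-0.156, -0.219, -0.004]
[-0.156, -0.219, -0.004]
[-0.156, -0.219, -0.004]
[-0.156, -0.219, -0.004]
[-0.156, -0.219, -0.004]
[-0.156, -0.219, -0.004]
[-0.156, -0.219, -0.004]
```

Emit:
play_rows(
  rows=[
    {"slide": [-0.156,-0.219,0],"delta_rot": [0,0,0],"fingers": 0},
    {"slide": [-0.156,-0.219,0],"delta_rot": [0,0,0],"fingers": 0},
    {"slide": [-0.156,-0.219,0],"delta_rot": [0,0,0],"fingers": 0},
    {"slide": [-0.156,-0.219,0],"delta_rot": [0,0,0],"fingers": 0},
    {"slide": [-0.156,-0.219,0],"delta_rot": [0,0,0],"fingers": 0},
    {"slide": [-0.156,-0.219,0],"delta_rot": [0,0,0],"fingers": 0},
    {"slide": [-0.156,-0.219,0],"delta_rot": [0,0,0],"fingers": 0},
    {"slide": [-0.156,-0.219,0],"delta_rot": [0,0,0],"fingers": 0},
  ],
)

```text
time_s: 74.08
tcp_pos: [0.4282, 0.2546, 0.2528]
eef_rot: [-179.9, -0.1, -10.4]
contact_force: [0.6, 0.2, 0.4]
gripper_width: 0.0434
gripper_force: 0.0
```

Emit:
play_rows(
  rows=[
    {"slide": [-0.156,-0.219,0],"delta_rot": [0,0,0],"fingers": 0},
    {"slide": [-0.156,-0.219,0],"delta_rot": [0,0,0],"fingers": 0},
    {"slide": [-0.156,-0.219,0],"delta_rot": [0,0,0],"fingers": 0},
    {"slide": [-0.156,-0.219,0],"delta_rot": [0,0,0],"fingers": 0},
    {"slide": [0,0,0],"delta_rot": [0,0,0],"fingers": 0},
    {"slide": [0,0,0],"delta_rot": [0,0,0],"fingers": 0},
    {"slide": [0,0,0],"delta_rot": [0,0,0],"fingers": 0},
    {"slide": [0,0,0],"delta_rot": [0,0,0],"fingers": 0},
  ],
)

```text
time_s: 75.08
tcp_pos: [0.3608, 0.3988, 0.2518]
eef_rot: [-180.0, -0.0, -10.5]
contact_force: [0.1, 0.0, -0.4]
gripper_width: 0.0436
gripper_force: 0.0
```

```bash
python3 - <<'E'
from kn import *
cs,ct=r.capture("side"),r.capture("top")
knobs(cs,ct)
cv2.imwrite("pics/g9.png",np.hstack([cv2.resize(cs["image"][140:340,230:430],(400,400)),cv2.resize(ct["image"][140:340,280:480],(400,400))]))
E
```

```text
bl [ 0.6782 -0.0037  0.0698] dot world deg -1 173 83
fl [0.4717 0.0341 0.0695] dot world deg 8 206 76
br [ 0.633  -0.2493  0.0701] dot world deg 3 181 76
fr [ 0.427  -0.2111  0.0704] dot world deg 17 211 71
```

View pics/g9.png

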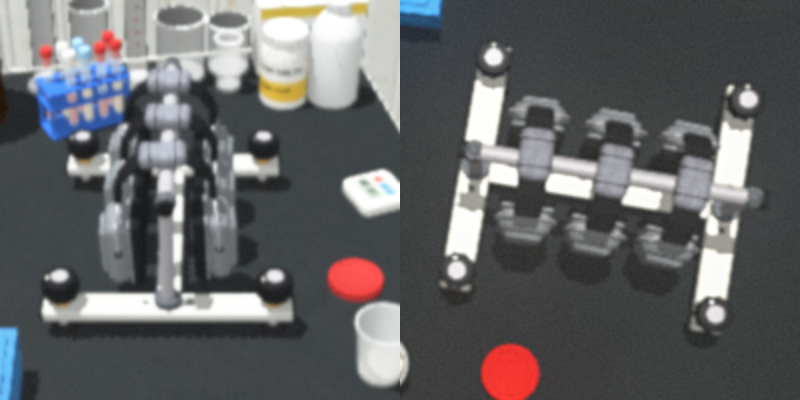

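All three pairs hang straddling the rail, with crowns at about (536,153), (614,168) and (693,183) in the picture. The stand is level and the cup and lid are untouched, so I'm handing in.

```bash
python3 -c "
from plant import r
print(r.close_job())"
```

```text
the job is handed in; nothing more can be done
None
```

The stand is level on all four feet (front left and back right knobs screwed down), all three pairs of ear defenders hang over the rail, the cup and lid are undisturbed, and the job is handed in; no verdict came back.

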